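# Change the bayonet fuses of the bench fuse box

### The arm

A 6-joint arm with a two-finger parallel gripper is mounted at the origin on the work surface. World frame = base frame: x ahead of the robot, y to its left, z up, the work surface at z = 0. Lengths are in mm, angles in rad, forces in N, time in s.
With the tool pointing down it reaches from about 350 to 875 mm from the base axis. Payload 4.2 kg.
Tool frame: the origin (TCP) lies between the finger pads; the fingertips stand 11 mm ahead of it and the grasp point (between the pads) lies 8 mm behind it; z points along the fingers, y is the direction in which the jaws open and shut (so a half turn about z gives the same grasp; the last joint's range is limited). The gripper opens to 85 mm and grips with 20 to 120 N. Pads are 22 mm wide; open, the fingers measure 114 mm over their backs; the gripper's body (76 mm by 85 mm) begins 54 mm behind the grasp point. The pads swing forward as they close: fully open they stand 13 mm farther back than shut.
Start: joints at [-0.966, 0.385, 0.008, 0, -1.194, -0.259], TCP at [211.858, -587.976, 242.312] pointing down, gripper open.
Joint ranges: [-3.14, 3.14], [-1.21, 2.06], [-1.07, 1.41], [-3.16, 2.05], [-2.99, -0.16], [-3.1, 3.1]. Speed limits (rad/s): [2.79, 2.79, 3.14, 3.14, 3.14, 3.14].

### API

Orientations are given as a unit quaternion [x, y, z, w].
In Python, from bench import * gives the robot as it stands. The module is installed in compiled form; this text tells all that it offers.
- The arm moves only by the tool drive_tool, never from a script. Its argument "increments" is a list of rows, each a list of 3 entries, a list of its own where there are three numbers: the gripper command: -1 is shut, 1 is fully open, values between are in proportion, then the shift along the tool's x, y, z scaled (see below), then the turn about the tool's z scaled (see below). In form: [[hand, [tx, ty, tz], turn], ...]. A call has 1 to 20 rows; each row shifts and turns the commanded pose from where the row before left it, along the tool's axes as they then stand; what a row does not reach is not made up. The controller multiplies each number of a shift by 0.3 m and each number of a turn by 2 rad. A row lasts 1/8 s, in which the tool goes at most 62.5 mm and 10.7 degrees, less where a joint would pass 70% of its speed; a pose out of reach is approached as far as the arm can. A call with a number of a shift or a turn outside -1 to 1 is refused whole. A call with a gripper value outside its range is refused whole. The fingers move at their own pace and stop on an object; the grip force is fixed at half the most. Time passes only in rows, so rows that do not move let the fingers close. It gives the time, the measured TCP pose, the force and the opening at its end, in the units of the state.
- read_state(): the state, without advancing time (a new reading comes with each control period).
- get_image(name): name is "scene" or "top" or "wrist"; returns the picture (400x640x3 uint8, red, green, blue); there is no depth.
- calibration(name): a dict with "fovy" (degrees; the focal length in pixels is half the picture's height over the tangent of half this angle, whatever the lens; pixels are square), "cx", "cy" (the principal point, pixels), "R" (3x3) and "t" (3): a world point X has camera coordinates R X + t. Camera axes: x right, y down, z forward; pixel columns grow to the right and rows downward; lengths in mm; the calibration is good to about 2 mm. A picture is of the moment at which its call begins: read the wrist's pose just before it. calibration takes no time and is no camera call; for the wrist camera it gives the pose at the moment of the call.
- job_done(): hands the job in, once; it reports no verdict.
The state is a dict: "clock": time; "joints": joint angles; "joint_vel": joint speeds; "joint_efforts": joint torques, N m; "position": TCP position; "ee_rot": TCP orientation; "contact_force": force on the tool from outside, world axes, zero at the start; "wrist_torque": the same for the moment, N m; "gripper_width": finger opening in mm.
Only numpy, scipy, OpenCV 4.12 (cv2) and the standard library are available. Lean on these libraries where they do the work, as an engineer would, in place of code of your own. Each camera call takes 0.05 s, during which the arm holds its last target.

### The job

Change the fuses: slide the loose cover of the spares case aside on to the flat deck next to the pockets, keeping it down on the case, then fit every spare fuse carrier you find in the pockets into a holder of the bench fuse box (line it up with the slot, push it in against the spring, twist it clockwise, let it spring up into its notch so that it stays locked), and take every spent carrier that is in the holders at the start out the opposite way and stand it upright, right down, in an empty pocket. Leave the round-knobbed blanking plug in its pocket. When all that is done, slide the cover back squarely over the pockets; do not disturb the other things on the bench.

Things in the scene. Friction and masses are not known exactly. Their poses are not given: they have to be found in the camera images.
- case: Grey plastic case, fixed, 256 (x) x 275 (y) mm, rim 92 mm above the bench; origin on the bench under the seam of its halves, mid-length. The -y half is an open bay, inside y = -125 to 0, x = -124 to 124 mm, floor at 6 mm, with four pockets in a row along x; the +y half (y = 0 to 145) is a solid flat deck at rim height. Its place and yaw vary.
- pocket0 (a point): Middle of the floor of pocket 0, at case x = -93, y = -62.5, 6 mm above the bench. The pocket is a well 48 mm long (case x), 28 mm wide and 30 mm deep; above it the bay is open and 125 mm wide.
- pocket1 (a point): Middle of the floor of pocket 1, at case x = -31, y = -62.5, 6 mm above the bench. The pocket is a well 48 mm long (case x), 28 mm wide and 30 mm deep; above it the bay is open and 125 mm wide.
- pocket2 (a point): Middle of the floor of pocket 2, at case x = 31, y = -62.5, 6 mm above the bench. The pocket is a well 48 mm long (case x), 28 mm wide and 30 mm deep; above it the bay is open and 125 mm wide.
- pocket3 (a point): Middle of the floor of pocket 3, at case x = 93, y = -62.5, 6 mm above the bench. The pocket is a well 48 mm long (case x), 28 mm wide and 30 mm deep; above it the bay is open and 125 mm wide.
- cover: Loose dark hardboard cover, 252 (x) x 138 (y) x 6 mm, 0.25 to 0.5 kg, flat on the rim over the bay at first. Origin mid-underside. Upright grip bar at its middle, 60 mm long (x), 16 mm thick (y), 6 to 40 mm above the underside. Squarely shut: origin at case x = 0, y = -62.5 mm. Aside on the deck: about case y = +75 mm, clear of the bay and within the deck.
- fuse0: Fuse carrier, 80 mm tall, 0.12 kg; two or three spares (absent: None). Origin at the foot's centre, z up. Stem 22 mm dia; lugs: a bar 40 mm along x, 8 wide, z 12 to 20; flange 44 dia, z 38 to 44; grip wing 48 mm along x (like the lugs), 16 thick in y, z 44 to 80. Half a turn about z makes no difference. Starts upright in a pocket, wing within 0.2 rad of case x.
- fuse1: Fuse carrier, 80 mm tall, 0.12 kg; two or three spares (absent: None). Origin at the foot's centre, z up. Stem 22 mm dia; lugs: a bar 40 mm along x, 8 wide, z 12 to 20; flange 44 dia, z 38 to 44; grip wing 48 mm along x (like the lugs), 16 thick in y, z 44 to 80. Half a turn about z makes no difference. Starts upright in a pocket, wing within 0.2 rad of case x.
- fuse2: Fuse carrier, 80 mm tall, 0.12 kg; two or three spares (absent: None). Origin at the foot's centre, z up. Stem 22 mm dia; lugs: a bar 40 mm along x, 8 wide, z 12 to 20; flange 44 dia, z 38 to 44; grip wing 48 mm along x (like the lugs), 16 thick in y, z 44 to 80. Half a turn about z makes no difference. Starts upright in a pocket, wing within 0.2 rad of case x.
- spent0: A spent fuse carrier, the same in shape, size and axes as fuse0; one or two of spent0 to spent2 are there (absent: None). It starts locked in holder0: foot 26 mm below the holder's top face, wing 60 degrees clockwise of the fuse box's x axis. To unlock: press its foot to 34 to 36 mm below the top face, turn 60 degrees anticlockwise, lift.
- spent1: A spent fuse carrier, the same in shape, size and axes as fuse0; one or two of spent0 to spent2 are there (absent: None). It starts locked in holder1: foot 26 mm below the holder's top face, wing 60 degrees clockwise of the fuse box's x axis. To unlock: press its foot to 34 to 36 mm below the top face, turn 60 degrees anticlockwise, lift.
- spent2: A spent fuse carrier, the same in shape, size and axes as fuse0; one or two of spent0 to spent2 are there (absent: None). It starts locked in holder2: foot 26 mm below the holder's top face, wing 60 degrees clockwise of the fuse box's x axis. To unlock: press its foot to 34 to 36 mm below the top face, turn 60 degrees anticlockwise, lift.
- plug: Round-knobbed black blanking plug, 72 mm tall, no lugs and no wing (knob 30 mm in diameter), in one of the pockets. Not to be fitted. Origin at the centre of the foot.
- fusebox: Grey fuse box, fixed, 275 (x) x 120 (y) mm, lid 35 mm above the bench, with three round black bayonet holders, 62 mm in diameter, in a row along x, 85 mm apart, all alike, one or two empty at first; their top faces are 80 mm above the bench. Origin on the bench under the middle holder. Its place and yaw vary.
- holder0 (a point): Centre of the top face of the holder at fuse box x = -85, y = 0, z = 80 mm. Its lug slot, 12 mm wide, lies along the fuse box's x. A carrier put in the slot rests on a spring (1 N per mm) with its foot about 21 mm below the top face. Clearance is 1.5 to 2 mm all round. Working of the holders: see also holder1 and holder2.
- holder1 (a point): Centre of the top face of the holder at fuse box x = 0, y = 0, z = 80 mm. As holder0. Pressed until its foot is 34 to 36 mm below the top face (about 15 N), a carrier's lugs pass under the roof and it turns 60 degrees (1.05 rad) clockwise, seen from above, up to a stop; it cannot turn the other way.
- holder2 (a point): Centre of the top face of the holder at fuse box x = 85, y = 0, z = 80 mm. As holder0. Let go after the turn, a carrier springs up 9 mm into the notch: locked, its foot is 26 mm below the top face and its wing lies 60 degrees clockwise of the fuse box's x axis, over two small white pips.
- meter: Hand meter, 165 x 80 x 34 mm, a bystander lying on the bench at the right. Origin at the centre of its underside.
- spool: Metal solder spool, 64 mm in diameter, 50 mm tall, a bystander at the near right. Origin at the centre of its underside.
- mug: White mug, 80 mm wide, 90 mm tall, a bystander at the left. Origin at the centre of its underside.
Things that resemble listed ones, but are neither listed nor needed, are in the scene too. Leave any green, pink or red look-alike of the spent1 alone.

How it is judged (in metres and radians):
On the way, in this order (a step that is already met when the one before it is completed fails the run):
1. The cover lies aside on the deck, clear of the pockets (y of cover in the frame of case above 0.055 m and z of cover in the frame of case between 0.085 and 0.1 m and linear speed of cover below 0.03 m/s), for 0.2 s.
2. Every spare is locked in a holder, sprung up into its notch, and every spent carrier stands in a pocket ((horizontal distance between fuse0 and holder0 below 0.006 m or horizontal distance between fuse0 and holder1 below 0.006 m or horizontal distance between fuse0 and holder2 below 0.006 m) and z of fuse0 in the frame of fusebox between 0.05 and 0.057 m and angle between the x axis of fuse0 and the x axis of fusebox, either way round between 0.82 and 1.27 rad and angle between each of fuse0, fuse1, fuse2's own z axis and vertical below 0.15 rad and linear speed of each of fuse0, fuse1, fuse2 below 0.02 m/s and (horizontal distance between fuse1 and holder0 below 0.006 m or horizontal distance between fuse1 and holder1 below 0.006 m or horizontal distance between fuse1 and holder2 below 0.006 m) and z of fuse1 in the frame of fusebox between 0.05 and 0.057 m and angle between the x axis of fuse1 and the x axis of fusebox, either way round between 0.82 and 1.27 rad and (horizontal distance between fuse2 and holder0 below 0.006 m or horizontal distance between fuse2 and holder1 below 0.006 m or horizontal distance between fuse2 and holder2 below 0.006 m) and z of fuse2 in the frame of fusebox between 0.05 and 0.057 m and angle between the x axis of fuse2 and the x axis of fusebox, either way round between 0.82 and 1.27 rad and (horizontal distance between spent0 and pocket0 below 0.016 m or horizontal distance between spent0 and pocket1 below 0.016 m or horizontal distance between spent0 and pocket2 below 0.016 m or horizontal distance between spent0 and pocket3 below 0.016 m) and z of each of spent0, spent1, spent2 in the frame of case below 0.012 m and angle between each of spent0, spent1, spent2's own z axis and vertical below 0.25 rad and linear speed of each of spent0, spent1, spent2 below 0.03 m/s and (horizontal distance between spent1 and pocket0 below 0.016 m or horizontal distance between spent1 and pocket1 below 0.016 m or horizontal distance between spent1 and pocket2 below 0.016 m or horizontal distance between spent1 and pocket3 below 0.016 m) and (horizontal distance between spent2 and pocket0 below 0.016 m or horizontal distance between spent2 and pocket1 below 0.016 m or horizontal distance between spent2 and pocket2 below 0.016 m or horizontal distance between spent2 and pocket3 below 0.016 m)), for 0.3 s.
3. The cover lies squarely over the pockets again (y of cover in the frame of case between -0.0805 and -0.0445 m and x of cover in the frame of case between -0.018 and 0.018 m and z of cover in the frame of case between 0.087 and 0.097 m and angle between the x axis of cover and the x axis of case, either way round below 0.15 rad and linear speed of cover below 0.02 m/s), for 0.2 s.
At the end, for the whole second after the job is handed in: Spares locked: within 6 mm of a holder's axis, foot 23 to 30 mm below its top, wing 47 to 73 deg from fuse box x, upright, at rest. Spent ones upright (0.25 rad) on the floor of pockets, within 16 mm of centre. Cover flat, within 18 mm and 0.15 rad of squarely over the bay. Plug in its pocket (all of step 2 and all of step 3 and horizontal distance between plug and case below 0.15 m and z of plug in the frame of case below 0.02 m); the robot touches nothing.
It fails at once if The cover is lifted off the case (over 40 mm above the rim) (z of cover in the frame of case above 0.132 m).
It fails at once if The blanking plug is taken out of its pocket (z of plug in the frame of case above 0.045 m).
It fails at once if The hand meter is disturbed by more than 30 mm (distance of meter from where it was at the start of the episode above 0.03 m).
It fails at once if The solder spool is disturbed by more than 30 mm (distance of spool from where it was at the start of the episode above 0.03 m).
It fails at once if The mug is disturbed by more than 30 mm (distance of mug from where it was at the start of the episode above 0.03 m).
Of fuse0, fuse1, fuse2 only 2 to 3 are there at a start; the rules pass over those that are not, and their reading is None.
Of spent0, spent1, spent2 only 1 to 2 are there at a start; the rules pass over those that are not, and their reading is None.
At some moment in a run one of cover may be knocked a few centimetres aside while the robot is not near it.
It also fails if it takes over 210 s, if anything falls off the work surface, if the arm or the gripper's body presses on something with over 40 N, if the wrist force passes 120 N, or if a joint passes its speed limit or range.

## Working session

There is one attempt and no reset: what is moved stays moved. The work goes in short steps, Python scripts to look and compute and a tool call to move; the robot and the scene stay as the last step left them, time stands still between calls to the robot, and variables do not carry over. Pictures are saved under pics/ and viewed, and the job is handed in when it is done.

Besides the shell and the picture viewer there is one more tool, called after "Request:" as name([rows], argument=value, ...), one row to a line, values as JSON. drive_tool: Moves the arm, as the interface text tells. Shifts and turns lie within -1 to 1; 1 stands for 0.3 m of shift or 2 rad of turn. Its arguments: {"type":"object","properties":{"increments":{"type":"array"}},"required":["increments"]}

```bash
mkdir -p pics; python3 - <<'E'
from bench import *
import cv2
print(read_state())
for n in ["scene","top","wrist"]:
    c=calibration(n); print(n,c)
    cv2.imwrite(f"pics/{n}0.png",cv2.cvtColor(get_image(n),cv2.COLOR_RGB2BGR))
E
```

```text
{'clock': 0.0, 'joints': array([-9.66403890e-01,  3.85578148e-01,  6.60980737e-03, -5.41538613e-04,
       -1.19397261e+00, -2.58561356e-01]), 'joint_vel': array([ 0.00039796,  0.00014239,  0.00013373, -0.00127748, -0.00099455,
       -0.00032471]), 'joint_efforts': array([ 1.59773612e-03, -3.92289162e+01,  1.88401991e+01,  4.18603152e+00,
       -4.61320218e-03, -1.68097353e-05]), 'position': array([ 211.67695094, -587.46373197,  241.19593029]), 'ee_rot': array([-1.71956618e-01,  9.85103907e-01,  1.07928414e-03, -2.19855790e-04]), 'contact_force': array([-0.33402087, -0.4134791 ,  0.14598377]), 'wrist_torque': array([-0.00350303,  0.05224596,  0.04626722]), 'gripper_width': 85.3306796652854}
scene {'fovy': 45.410984950426354, 'cx': 320.4849133474428, 'cy': 203.31848073795237, 'R': array([[-7.94553410e-01,  6.07194244e-01,  1.69609753e-04],
       [ 3.52360323e-01,  4.61313997e-01, -8.14267523e-01],
       [-4.94496797e-01, -6.46919273e-01, -5.80489769e-01]]), 't': array([ 397.00274913, -135.64520707, 1611.54475865])}
top {'fovy': 54.72226919640142, 'cx': 323.52938000209326, 'cy': 199.1245463104827, 'R': array([[-0.0199745 , -0.99977321, -0.00738561],
       [-0.98365392,  0.02097363, -0.17884369],
       [ 0.17895804,  0.00369257, -0.98384978]]), 't': array([  34.56852676,  534.41679378, 1232.72832977])}
wrist {'fovy': 67.84224221127653, 'cx': 316.09970862845677, 'cy': 202.1273822071373, 'R': array([[-0.33901426,  0.94077863,  0.00221284],
       [ 0.89281511,  0.32098712,  0.31598805],
       [ 0.29656451,  0.10910012, -0.94876059]]), 't': array([623.29211049, -42.18191477, 379.71798488])}
```

View pics/scene0.png

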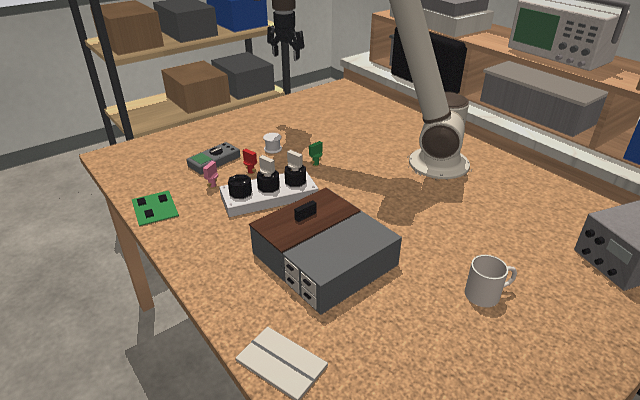

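View pics/top0.png

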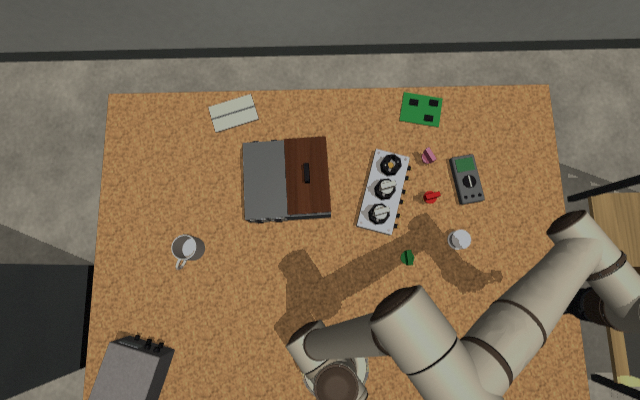

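View pics/wrist0.png

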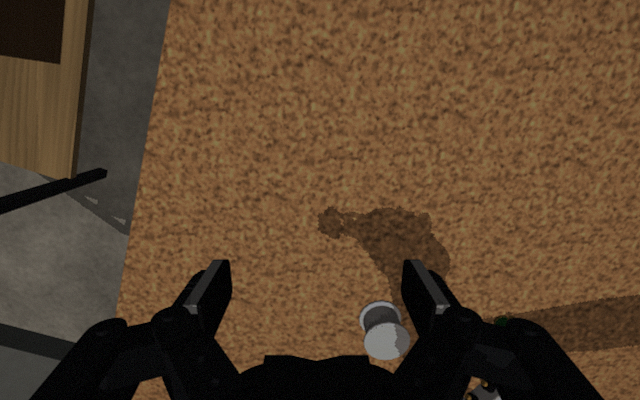

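Scene view: cover closed over the bay (about 305,225), fuse box behind it with the left holder (240,187) empty and two spent carriers in the other two; pink, red and green decoys nearby. Top view: cover at (307,173), bar (306,173), holders (391,165) empty, (385,188), (378,213); case y points image-left, roughly world +y.

```bash
cat > h.py <<'E'
from bench import *
import numpy as np, cv2
from scipy.spatial.transform import Rotation as Ro
def K(n):
    c=calibration(n); f=200/np.tan(np.radians(c['fovy'])/2)
    return c,f
def ray(c,uv,z):
    f=200/np.tan(np.radians(c['fovy'])/2)
    d=np.array([(uv[0]-c['cx'])/f,(uv[1]-c['cy'])/f,1.]); R=np.array(c['R']);t=np.array(c['t'])
    o=-R.T@t; w=R.T@d; return o+w*(z-o[2])/w[2]
def proj(c,X):
    f=200/np.tan(np.radians(c['fovy'])/2)
    p=np.array(c['R'])@np.array(X,float)+np.array(c['t']); return np.array([c['cx']+f*p[0]/p[2],c['cy']+f*p[1]/p[2]])
def shot(n,fn,scale=1):
    c=calibration(n); im=cv2.cvtColor(get_image(n),cv2.COLOR_RGB2BGR); cv2.imwrite('pics/'+fn+'.png',im)
    np.save('pics/'+fn+'_c.npy',c,allow_pickle=True); return c,im
def load(fn): return np.load('pics/'+fn+'_c.npy',allow_pickle=True).item(), cv2.imread('pics/'+fn+'.png')
def tool():
    s=read_state(); R=Ro.from_quat(s['ee_rot']).as_matrix(); return s,np.array(s['position']),R
def yawy(R): return np.arctan2(R[1,1],R[0,1])  # world direction of jaw axis
def plan(xyz,jaw=None):
    """deltas (units) from measured pose to TCP xyz, jaw axis dir jaw (mod pi); turn first then shift"""
    s,p,R=tool(); tilt=np.degrees(np.arccos(-R[2,2])); out=''
    turn=0
    if jaw is not None:
        d=(jaw-yawy(R)+np.pi/2)%np.pi-np.pi/2
        turn=-d; R2=R@Ro.from_rotvec([0,0,turn]).as_matrix()
    else: R2=R
    d=np.array(xyz)-p
    print('pos',p.round(1),'tilt',tilt.round(2),'jaw',yawy(R).round(3),'j6',s['joints'][5].round(2),'w',round(s['gripper_width'],1),'t',round(s['clock'],2))
    print(' turn units',round(turn/2,4),'total; per10.7deg rows',int(np.ceil(abs(turn)/.18)))
    print(' shift after turn',(R2.T@d/300).round(4),' shift in current axes',(R.T@d/300).round(4),'rows',int(np.ceil(np.linalg.norm(d)/60)))
E
python3 - <<'E'
from h import *
c,f=K('top')
for n,uv,z in [('bar',(306,173),130),('cov tl',(285,139),98),('cov tr',(328,137),98),('cov br',(331,214),98),('h_e',(391,165),80),('deck tl',(244,142),92),('deck bl',(243,220),92),('red',(432,197),80),('pink',(428,157),80),('green',(407,257),80),('spool',(460,239),50)]:
    print(n,ray(c,uv,z).round(0))
E
```

```text
bar [605.  77. 130.]
cov tl [729. 146.  98.]
cov tr [733.   5.  98.]
cov br [478.   1.  98.]
h_e [ 638. -200.   80.]
deck tl [724. 281.  92.]
deck bl [465. 280.  92.]
red [ 529. -327.   80.]
pink [ 663. -323.   80.]
green [ 339. -235.   80.]
spool [ 394. -416.   50.]
```

```bash
python3 - <<'E'
from h import *
c=calibration('wrist'); s,p,R=tool(); Rc=np.array(c['R']); o=-Rc.T@np.array(c['t'])
print('cam in tool',(R.T@(o-p)).round(1),'axes of cam in tool\n',(R.T@Rc.T).round(3))
# go so that camera looks at fusebox centre; jaw along world y
plan([600,-150,300],np.pi/2)
E
```

```text
cam in tool [  79.9    0.6 -130.9] axes of cam in tool
 [[ 0.    -0.949 -0.316]
 [ 1.     0.     0.   ]
 [-0.    -0.316  0.949]]
pos [ 211.7 -587.6  241.5] tilt 0.09 jaw 1.916 j6 -0.26 w 85.5 t 0.15
 turn units 0.1728 total; per10.7deg rows 2
 shift after turn [-1.2942  1.459  -0.1937]  shift in current axes [-1.712   0.9342 -0.1937] rows 10
```

```bash
python3 - <<'E'
from h import *
plan([500,-190,300],np.pi/2)
E
```

```text
pos [ 211.7 -587.6  241.5] tilt 0.09 jaw 1.916 j6 -0.26 w 85.5 t 0.15
 turn units 0.1728 total; per10.7deg rows 2
 shift after turn [-0.9609  1.3257 -0.1937]  shift in current axes [-1.3532  0.9217 -0.1937] rows 9
```

Request:
drive_tool([
  [1, [0, 0, -0.1], 0.087],
  [1, [0, 0, -0.0937], 0.0858],
  [1, [-0.12, 0.166, 0], 0],
  [1, [-0.12, 0.166, 0], 0],
  [1, [-0.12, 0.166, 0], 0],
  [1, [-0.12, 0.166, 0], 0],
  [1, [-0.12, 0.166, 0], 0],
  [1, [-0.12, 0.166, 0], 0],
  [1, [-0.12, 0.166, 0], 0],
  [1, [-0.12, 0.166, 0], 0],
  [1, [0, 0, 0], 0],
  [1, [0, 0, 0], 0],
])

```text
clock: 1.65
position: [499.5, -189.3, 300.1]
ee_rot: [-0.0, 1.0, 0.0, -0.001]
contact_force: [-0.0, 0.5, 0.1]
gripper_width: 85.6
```

```bash
python3 - <<'E'
from h import *
plan([500,-190,300],np.pi/2)
shot('wrist','w1')
E
```

```text
pos [ 499.5 -189.3  300.1] tilt 0.06 jaw 1.572 j6 -1.51 w 85.6 t 1.65
 turn units 0.0004 total; per10.7deg rows 1
 shift after turn [-0.0016 -0.0022  0.0002]  shift in current axes [-0.0016 -0.0022  0.0002] rows 1
```

View pics/w1.png

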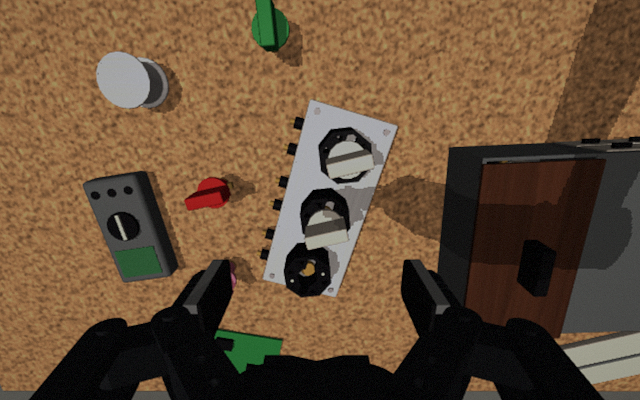

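Wrist view: fuse box corners near (312,100), (397,127), (336,296), (264,278); spent in the holders at (345,155), (325,213); empty holder (307,270).

```bash
python3 - <<'E'
from h import *
c,im=load('w1')
cr=im[85:310,250:410]; cv2.imwrite('pics/w1c.png',cv2.resize(cr,None,fx=3.4,fy=2.6,interpolation=cv2.INTER_CUBIC))
cr=im[85:310,250:410]; cv2.imwrite('pics/w1c.png',cv2.resize(cr,None,fx=2.6,fy=2.6,interpolation=cv2.INTER_CUBIC))
g=cv2.cvtColor(im,cv2.COLOR_BGR2GRAY)
m=((g<60)).astype(np.uint8); m[:, :270]=0
for n,uv,z in [('c1',(312,100),35),('c2',(397,127),35),('c3',(336,296),35),('c4',(264,278),35),('H_e',(307,268),80),('Hm',(325,213),80),('Hn',(345,155),80)]:
    print(n,ray(c,uv,z).round(1))
E
```

```text
c1 [ 415.3 -193.5   35. ]
c2 [448.3 -83.6  35. ]
c3 [ 705.9 -156.8   35. ]
c4 [ 673.5 -267.9   35. ]
H_e [ 629.1 -200.3   80. ]
Hm [ 550.3 -177.    80. ]
Hn [ 477.2 -154.1   80. ]
```

View pics/w1c.png

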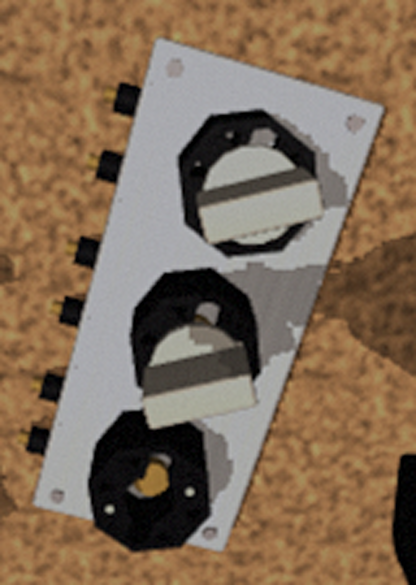

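```bash
python3 - <<'E'
from h import *
c,im=load('w1')
hsv=cv2.cvtColor(im,cv2.COLOR_BGR2HSV)
m=((hsv[...,1]<60)&(hsv[...,2]>60)).astype(np.uint8)*255
m[:, :255]=0;m[:,405:]=0;m[:85]=0;m[305:]=0
m=cv2.morphologyEx(m,cv2.MORPH_OPEN,np.ones((2,2)))
ct=max(cv2.findContours(m,cv2.RETR_EXTERNAL,cv2.CHAIN_APPROX_NONE)[0],key=cv2.contourArea)
h=cv2.convexHull(ct)
for e in (3,5,8): print(cv2.approxPolyDP(h,e,True).reshape(-1,2).tolist())
# line fit check edges in wrist image: straightness of left box edge
P=ct.reshape(-1,2)
# dark
g=cv2.cvtColor(im,cv2.COLOR_BGR2GRAY)
d=((g<45)).astype(np.uint8)*255
cv2.imwrite('pics/d.png',cv2.resize(np.hstack([d[85:310,250:410],m[85:310,250:410]]),None,fx=2,fy=2))
E
```

```text
[[311, 101], [398, 127], [336, 297], [264, 279]]
[[311, 101], [398, 127], [336, 297], [264, 279]]
[[311, 101], [398, 127], [336, 297], [264, 279]]
```

View pics/d.png

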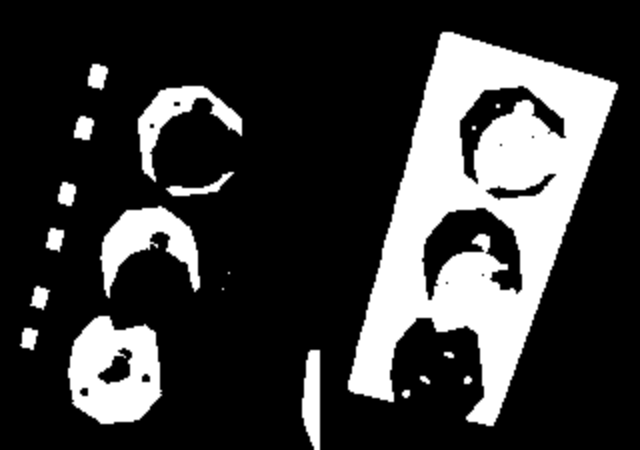

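Request:
drive_tool([
  [1, [0.0, 0.2, 0], 0],
  [1, [0, 0.2, 0], 0],
  [1, [0, 0.2, 0], 0],
  [1, [0, 0.2, -0.03], 0],
  [1, [0, 0.0, -0.03], 0],
  [1, [0, 0, 0], 0],
  [1, [0, 0, 0], 0],
])

```text
clock: 2.58
position: [499.5, 48.8, 318.2]
ee_rot: [0.001, 1.0, -0.0, -0.0]
contact_force: [-0.5, 0.0, 0.1]
gripper_width: 85.5
```

```bash
python3 - <<'E'
from h import *
plan([500,60,300],np.pi/2)
shot('wrist','w2')
E
```

```text
pos [499.5  48.8 318.2] tilt 0.03 jaw 1.568 j6 -1.99 w 85.5 t 2.58
 turn units -0.0014 total; per10.7deg rows 1
 shift after turn [-0.0018  0.0375  0.0605]  shift in current axes [-0.0017  0.0375  0.0605] rows 1
```

View pics/w2.png

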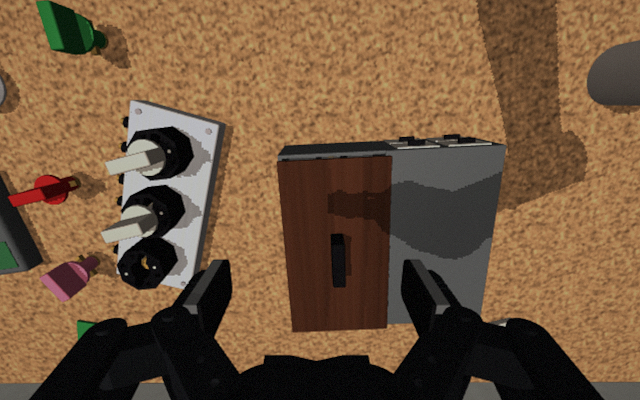

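```bash
python3 - <<'E'
from h import *
c,im=load('w2')
hsv=cv2.cvtColor(im,cv2.COLOR_BGR2HSV)
m=((hsv[...,1]<60)&(hsv[...,2]>60)).astype(np.uint8)*255
m[:, :108]=0;m[:,235:]=0;m[:85]=0;m[305:]=0
ct=max(cv2.findContours(m,cv2.RETR_EXTERNAL,cv2.CHAIN_APPROX_NONE)[0],key=cv2.contourArea)
print(cv2.approxPolyDP(cv2.convexHull(ct),4,True).reshape(-1,2).tolist())
cv2.imwrite('pics/w2a.png',cv2.resize(im[130:345,260:520],None,fx=3,fy=2.8,interpolation=cv2.INTER_CUBIC))
cv2.imwrite('pics/w2b.png',cv2.resize(im[90:300,90:240],None,fx=2.8,fy=2.8,interpolation=cv2.INTER_CUBIC))
E
```

```text
[[131, 100], [223, 123], [194, 271], [183, 289], [160, 283], [108, 170]]
```

View pics/w2a.png

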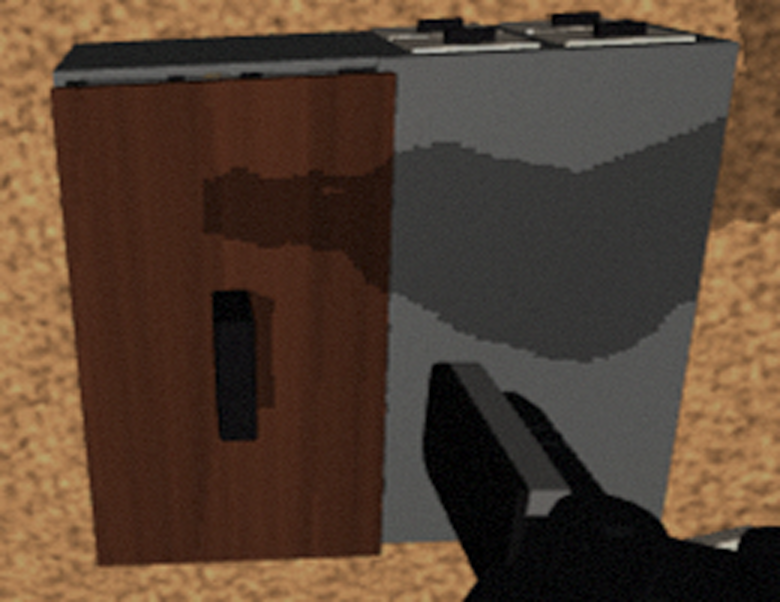

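View pics/w2b.png

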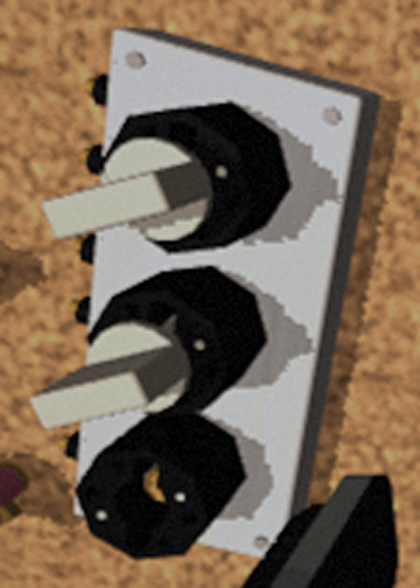

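```bash
cat > fit.py <<'E'
from h import *
from scipy.optimize import least_squares
c1,_=load('w1');c2,_=load('w2')
o1=np.array([[311,100.5],[398,127],[336,297],[263.5,279]])
o2=np.array([[130.4,100.7],[219.3,125],[192.9,288.2],[117.5,274]])
# corners body
B=np.array([[-137.5,-60],[-137.5,60],[137.5,60],[137.5,-60]])
def pd(c,X,k,k2=0):
    f=200/np.tan(np.radians(c['fovy'])/2)
    p=np.array(c['R'])@X+np.array(c['t']); x,y=p[0]/p[2],p[1]/p[2]; r2=x*x+y*y; s=1+k*r2+k2*r2*r2
    return np.array([c['cx']+f*x*s,c['cy']+f*y*s])
def res(v,full=False):
    x,y,a,k=v[:4]; r=[]
    for c,o in ((c1,o1),(c2,o2)):
        for b,uv in zip(B,o):
            X=np.array([x+np.cos(a)*b[0]-np.sin(a)*b[1],y+np.sin(a)*b[0]+np.cos(a)*b[1],35])
            r.append(pd(c,X,k)-uv)
    return np.array(r).ravel()
s=least_squares(res,[560,-175,-.28,0]); print(s.x, s.fun.reshape(-1,2).round(1).tolist(), s.cost)
s0=least_squares(lambda v:res([*v,0]),[560,-175,-.28]); print(s0.x, s0.fun.reshape(-1,2).round(1).tolist())
E
python3 fit.py
```

```text
[ 5.62106198e+02 -1.75952085e+02 -2.74209699e-01 -2.77742270e-02] [[-1.4, -1.7], [0.8, -1.5], [0.8, 1.3], [-1.1, 1.4], [1.0, -0.1], [0.3, -0.3], [-1.4, 3.0], [0.9, -0.4]] 13.288150269756041
[ 5.62490141e+02 -1.74808667e+02 -2.73408319e-01] [[-0.6, -1.7], [2.0, -1.6], [1.6, 1.8], [-0.5, 1.9], [-0.8, -1.3], [0.6, -0.4], [-1.5, 3.9], [-1.1, 0.9]]
```

```bash
python3 - <<'E'
from h import *
c,_=load('w2')
P=[ray(c,u,98) for u in [(277.7,161.4),(391.7,156.1),(386.7,327.5),(292.7,331.8)]]
for i in range(4): print(P[i].round(1), np.linalg.norm(P[i]-P[(i+1)%4]).round(1))
print(sum(P)/4)
# bar top z 132: zoom coords
b=[(215,322),(254,318),(257,440),(222,440)]
Q=[ray(c,(260+x/3,130+y/2.8),132) for x,y in b]
for i in range(4): print(Q[i].round(1), np.linalg.norm(Q[i]-Q[(i+1)%4]).round(1))
print(sum(Q)/4)
# deck corners z92: TR (738,45), 
for u in [(738,45),(70,85)]: print(ray(c,(260+u[0]/3,130+u[1]/2.8),92))
E
```

```text
[484.8   4.2  98. ] 135.3
[478.8 139.3  98. ] 248.9
[727.4 151.4  98. ] 136.4
[734.8  15.2  98. ] 250.2
[606.45492658  77.53339721  98.        ]
[578.1  68.  132. ] 15.4
[576.2  83.3 132. ] 59.9
[636.   86.2 132. ] 14.5
[636.   71.7 132. ] 58.0
[606.5775039   77.31796719 132.        ]
[468.22215978 275.9963942   92.        ]
[484.69279253  10.26398456  92.        ]
```

```bash
python3 - <<'E'
from h import *
plan([606.5,77.5,180],np.pi/2+.046)
E
```

```text
pos [499.5  48.8 318.1] tilt 0.04 jaw 1.568 j6 -1.99 w 85.7 t 2.62
 turn units -0.0244 total; per10.7deg rows 1
 shift after turn [-0.3611  0.0793  0.4599]  shift in current axes [-0.3568  0.0968  0.4599] rows 3
```

Request:
drive_tool([
  [1, [0, 0, 0], -0.0244],
  [1, [-0.12, 0.026, 0.15], 0],
  [1, [-0.12, 0.027, 0.15], 0],
  [0.2, [-0.1211, 0.0263, 0.1], 0],
  [-0.1, [0, 0, 0.06], 0],
  [-0.1, [0, 0, 0.0], 0],
  [-0.1, [0, 0, 0.0], 0],
])

```text
clock: 3.5
position: [607.1, 78.7, 181.4]
ee_rot: [-0.024, 1.0, 0.0, 0.001]
contact_force: [0.1, 0.1, 1.4]
gripper_width: 38.4
```

```bash
python3 - <<'E'
from h import *
plan([606.5,77.5,113],np.pi/2+.046)
shot('wrist','w3')
E
```

```text
pos [607.1  78.7 181.4] tilt 0.08 jaw 1.619 j6 -1.92 w 38.4 t 3.5
 turn units 0.001 total; per10.7deg rows 1
 shift after turn [ 0.0025 -0.0041  0.2279]  shift in current axes [ 0.0025 -0.004   0.2279] rows 2
```

View pics/w3.png

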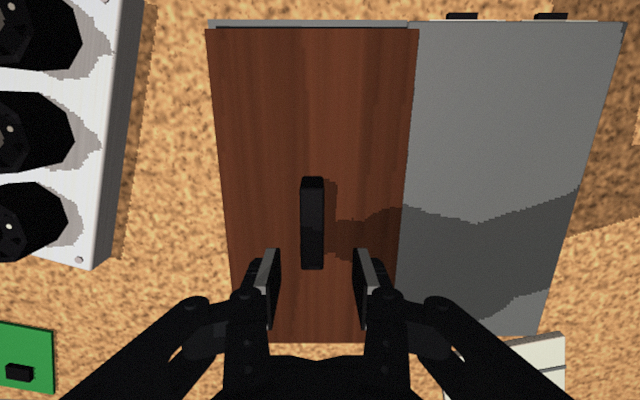

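Request:
drive_tool([
  [-0.1, [0, -0.004, 0.12], 0],
  [-0.1, [0, 0, 0.1], 0],
  [-0.1, [0, 0, 0.008], 0],
  [-1, [0, 0, 0], 0],
  [-1, [0, 0, 0], 0],
  [-1, [0, 0, 0], 0],
  [-1, [0, 0, 0], 0],
])

```text
clock: 4.42
position: [607.9, 78.5, 114.3]
ee_rot: [-0.025, 1.0, 0.0, 0.002]
contact_force: [-0.5, -0.9, 6.2]
gripper_width: 15.2
```

```bash
python3 - <<'E'
from h import *
plan([606.5,77.5,113],np.pi/2+.046)
print(read_state()['contact_force'])
E
```

```text
pos [607.9  78.5 114.3] tilt 0.2 jaw 1.62 j6 -1.91 w 15.2 t 4.42
 turn units 0.0018 total; per10.7deg rows 1
 shift after turn [ 0.005  -0.0033  0.0042]  shift in current axes [ 0.005  -0.0032  0.0042] rows 1
[-0.49132033 -0.87050674  6.15930383]
```

Request:
drive_tool([
  [-1, [0, 0.03, 0], 0],
  [-1, [0, 0.06, 0], 0],
  [-1, [0, 0.07, 0], 0],
  [-1, [0, 0.07, 0], 0],
  [-1, [0, 0.07, 0], 0],
  [-1, [0, 0.07, 0], 0],
  [-1, [0, 0.06, 0], 0],
  [-1, [0, 0.025, 0], 0],
  [-1, [0, 0, 0], 0],
  [-1, [0, 0, 0], 0],
  [-0.1, [0, 0, 0], 0],
  [-0.1, [0, 0, 0], 0],
  [-0.1, [0, 0, 0], 0],
  [-0.1, [0, 0, -0.1], 0],
  [0, [0, 0, -0.15], 0],
  [0, [0, 0, -0.2], 0],
  [0, [0.1, -0.15, -0.1], 0],
  [0, [0.1, -0.15, -0.05], 0],
  [0, [0.1, -0.15, 0], 0],
  [0, [0, 0, 0], 0],
])

```text
clock: 6.92
position: [515.0, 73.1, 293.0]
ee_rot: [-0.023, 1.0, 0.0, 0.0]
contact_force: [-0.5, 0.7, 0.7]
gripper_width: 42.6
```

```bash
python3 - <<'E'
from h import *
plan([500,70,300],np.pi/2+.046)
shot('wrist','w4')
E
```

```text
pos [515.   73.1 293. ] tilt 0.07 jaw 1.617 j6 -1.98 w 42.6 t 6.92
 turn units 0.0001 total; per10.7deg rows 1
 shift after turn [ 0.0504 -0.0079 -0.0234]  shift in current axes [ 0.0504 -0.0079 -0.0234] rows 1
```

View pics/w4.png

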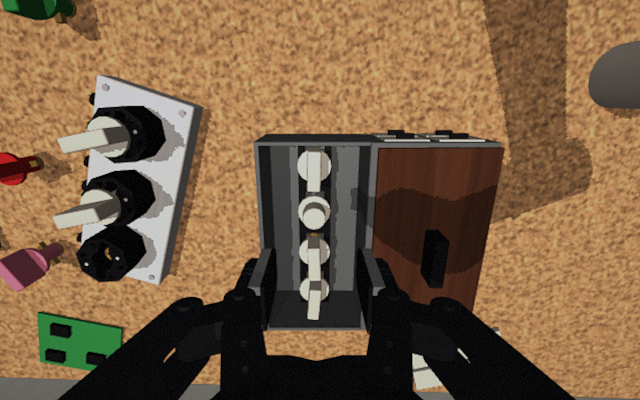

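```bash
python3 - <<'E'
from h import *
c,im=load('w4')
cv2.imwrite('pics/w4a.png',cv2.resize(im[125:340,240:390],None,fx=2.75,fy=2.75,interpolation=cv2.INTER_CUBIC))
E
```

```text
(no output)
```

View pics/w4a.png

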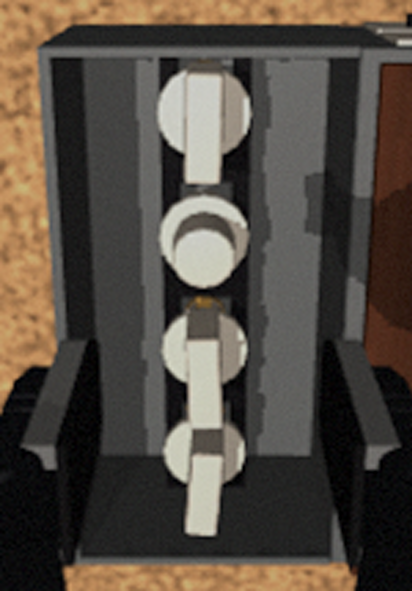

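```bash
python3 - <<'E'
from h import *
c,_=load('w4')
def q(L,z,off=(240,125),s=2.75,c=c):
    P=[ray(c,(off[0]+x/s,off[1]+y/s),z) for x,y in L]; C=sum(P)/len(P)
    e=(P[3]+P[2]-P[0]-P[1])/2; print(C.round(1),'len',np.linalg.norm(e).round(1),'dir',np.arctan2(e[1],e[0]).round(3),'w',np.linalg.norm(P[1]-P[0]).round(1)); return C
print('p0');q([(187,72),(222,72),(220,183),(185,183)],86)
print('p2');q([(187,340),(221,340),(222,430),(189,430)],86)
print('p3');q([(192,455),(223,455),(216,535),(186,534)],86)
print('knob');q([(205,230),(205,230),(205,287),(205,287)],78)
# case rim corners z 92 (zoom): outer TL (40,55) bottom-left (80,560)?
for u in [(40,55),(377,55),(78,562)]: print('rim',ray(c,(240+u[0]/2.75,125+u[1]/2.75),92).round(1))
# pips
for n,uvs,sc in [('w1',[(109,510),(190,492)],(250,85,2.6)),('w2',[(101,514),(180,497)],(90,90,2.8))]:
    cc,_=load(n); P=[ray(cc,(sc[0]+x/sc[2],sc[1]+y/sc[2]),80) for x,y in uvs]; print(n,P[0].round(1),P[1].round(1),((P[0]+P[1])/2).round(1),np.arctan2(*(P[1]-P[0])[1::-1]),np.linalg.norm(P[1]-P[0]))
E
```

```text
p0
[510.6  71.6  86. ] len 47.7 dir 0.027 w 14.4
p2
[633.4  77.6  86. ] len 47.9 dir 0.059 w 15.6
p3
[694.6  80.1  86. ] len 46.8 dir -0.024 w 15.0
knob
[572.6  75.   78. ] len 27.8 dir 0.045 w 0.0
rim [482.1   4.6  92. ]
rim [475.8 139.9  92. ]
rim [732.4  18.8  92. ]
w1 [ 649.5 -221.1   80. ] [ 638.7 -178.7   80. ] [ 644.1 -199.9   80. ] 1.8216863989039582 43.771678893223125
w2 [ 648.4 -220.7   80. ] [ 638.7 -178.9   80. ] [ 643.5 -199.8   80. ] 1.7990043343746112 42.93528770378953
```

```bash
python3 - <<'E'
from h import *
plan([695,80.2,160],np.pi/2-.02)
E
```

```text
pos [516.2  74.3 292.7] tilt 0.09 jaw 1.618 j6 -1.98 w 42.8 t 6.97
 turn units 0.0337 total; per10.7deg rows 1
 shift after turn [-0.5949  0.0311  0.4432]  shift in current axes [-0.5956 -0.009   0.4432] rows 4
```

Request:
drive_tool([
  [0, [0, 0, 0], 0.0337],
  [0, [-0.15, 0.008, 0.1], 0],
  [0, [-0.15, 0.008, 0.11], 0],
  [0, [-0.15, 0.008, 0.11], 0],
  [-0.1, [-0.145, 0.007, 0.12], 0],
  [-0.1, [0, 0, 0.0], 0],
  [-0.1, [0, 0, 0.0], 0],
  [-0.1, [0, 0, 0.0], 0],
])

```text
clock: 7.98
position: [695.7, 82.1, 162.7]
ee_rot: [0.009, 1.0, 0.001, 0.002]
contact_force: [0.5, -0.2, 0.3]
gripper_width: 38.6
```

```bash
python3 - <<'E'
from h import *
plan([695,80.2,64],np.pi/2-.02)
shot('wrist','w5')
E
```

```text
pos [695.7  82.1 162.7] tilt 0.23 jaw 1.553 j6 -1.94 w 38.6 t 7.97
 turn units 0.0013 total; per10.7deg rows 1
 shift after turn [ 0.0036 -0.0067  0.329 ]  shift in current axes [ 0.0036 -0.0067  0.329 ] rows 2
```

View pics/w5.png

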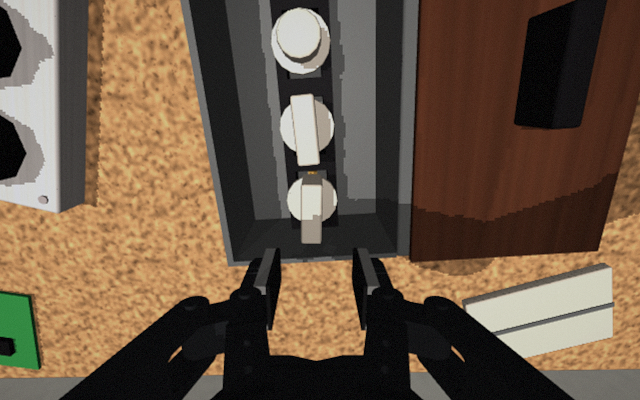

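```bash
python3 - <<'E'
from h import *
c,im=load('w5')
cv2.imwrite('pics/w5a.png',cv2.resize(im[150:280,250:380],None,fx=4,fy=4,interpolation=cv2.INTER_CUBIC))
E
```

```text
(no output)
```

View pics/w5a.png

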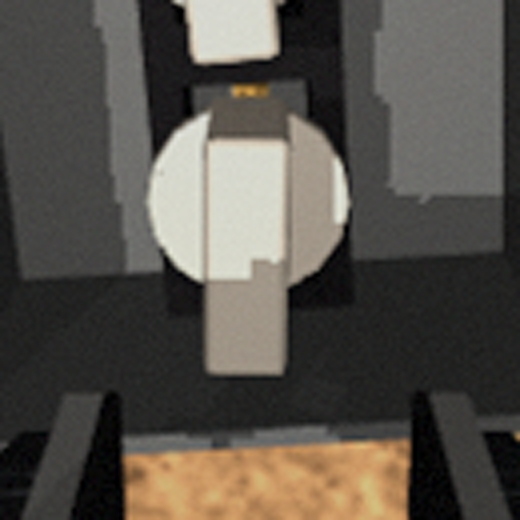

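```bash
cat >> h.py <<'E'
def q(c,L,z,off=(0,0),s=1):
    """4 corners TL,TR,BR,BL of a wing top"""
    P=[ray(c,(off[0]+x/s,off[1]+y/s),z) for x,y in L]; C=sum(P)/4
    e=(P[3]+P[2]-P[0]-P[1])/2; print(C.round(1),'len',np.linalg.norm(e).round(1),'dir',np.arctan2(e[1],e[0]).round(3),'w',np.linalg.norm(P[1]-P[0]).round(1)); return C
E
python3 - <<'E'
from h import *
c,_=load('w5')
C=q(c,[(205,139),(288,139),(285,375),(204,375)],86,(250,150),4)
plan([C[0],C[1],64],np.pi/2-.02)
E
```

```text
[695.2  79.8  86. ] len 47.1 dir -0.03 w 15.0
pos [695.6  82.  163. ] tilt 0.25 jaw 1.553 j6 -1.94 w 38.3 t 8.03
 turn units 0.0012 total; per10.7deg rows 1
 shift after turn [ 0.0027 -0.0079  0.3298]  shift in current axes [ 0.0027 -0.0079  0.3298] rows 2
```

Request:
drive_tool([
  [-0.1, [0, -0.007, 0.12], 0],
  [-0.1, [0, 0, 0.12], 0],
  [-0.1, [0, 0, 0.085], 0],
  [-0.1, [0, 0, 0.0], 0],
  [-1, [0, 0, 0], 0],
  [-1, [0, 0, 0], 0],
  [-1, [0, 0, 0], 0],
  [-1, [0, 0, 0], 0],
])

```text
clock: 9.02
position: [696.6, 79.8, 65.3]
ee_rot: [0.009, 1.0, 0.0, 0.002]
contact_force: [-0.4, 0.5, 6.7]
gripper_width: 15.2
```

```bash
python3 - <<'E'
from h import *
plan([695,80.2,160],np.pi/2-.02)
E
```

```text
pos [696.6  79.8  65.3] tilt 0.22 jaw 1.553 j6 -1.93 w 15.2 t 9.03
 turn units 0.0012 total; per10.7deg rows 1
 shift after turn [ 0.0043  0.0016 -0.3158]  shift in current axes [ 0.0043  0.0016 -0.3158] rows 2
```

Request:
drive_tool([
  [-1, [0, 0, -0.1], 0],
  [-1, [0, 0, -0.18], 0],
  [-1, [0, 0, -0.17], 0],
  [-1, [0.0, -0.15, 0], 0],
  [-1, [0, 0, 0], 0],
  [-1, [0, 0, 0], 0],
])

```text
clock: 9.78
position: [694.2, 34.3, 196.9]
ee_rot: [0.01, 1.0, 0.0, -0.001]
contact_force: [-0.1, 0.3, -1.4]
gripper_width: 15.0
```

```bash
python3 - <<'E'
from h import *
plan([643.8,-199.8,180],np.pi/2-.278)
c,im=shot('wrist','w6')
cv2.imwrite('pics/w6a.png',cv2.resize(im[190:330,240:400],None,fx=4,fy=4,interpolation=cv2.INTER_CUBIC))
E
```

```text
pos [694.2  34.3 196.9] tilt 0.07 jaw 1.552 j6 -1.87 w 15.0 t 9.78
 turn units 0.1295 total; per10.7deg rows 2
 shift after turn [-0.0526 -0.7964  0.0564]  shift in current axes [ 0.153  -0.7834  0.0564] rows 5
```

View pics/w6a.png

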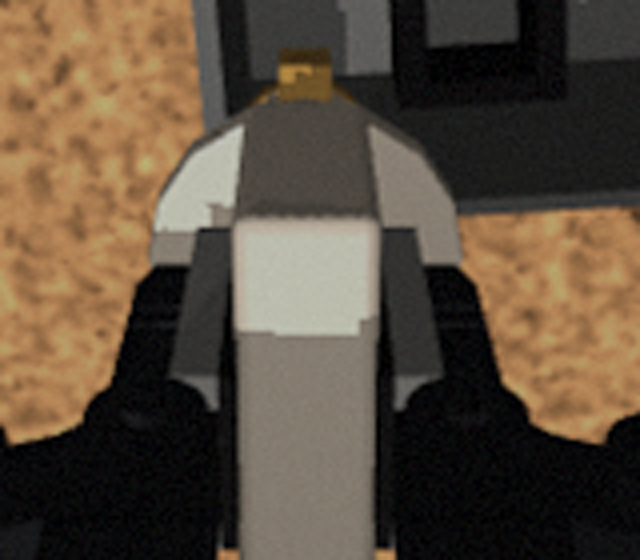

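```bash
cat >> h.py <<'E'
# fixed hand-eye (tool<-cam)
CT=np.array([79.9,0.6,-130.9]); AT=np.array([[0,-.949,-.316],[1,0,0],[0,-.316,.949]])
def trayz(uv,z):
    """ray to tool plane z"""
    c=calibration('wrist'); f=200/np.tan(np.radians(c['fovy'])/2)
    w=AT@np.array([(uv[0]-c['cx'])/f,(uv[1]-c['cy'])/f,1]); return CT+w*(z-CT[2])/w[2]
E
python3 - <<'E'
from h import *
h=59.3
print('wing front edge',trayz((298.7,243.7),h-80),trayz((334.5,243.7),h-80))
for u,z in [((280,98),h-12),((332,98),h-12),((280,50),h-20),((330,50),h-20)]:
    print('lug',trayz((240+u[0]/4,190+u[1]/4),z))
for u in [(155,230),(460,230)]: print('flange y',trayz((240+u[0]/4,190+u[1]/4),h-44))
E
```

```text
wing front edge [ 25.25709213  -6.52566288 -20.7       ] [ 25.25709213   8.13542924 -20.7       ]
lug [12.21116404 -3.30549447 47.3       ]
lug [12.21116404  5.01808805 47.3       ]
lug [22.98945486 -3.08002434 39.3       ]
lug [22.98945486  4.46136936 39.3       ]
flange y [  5.11339296 -19.78349458  15.3       ]
flange y [ 5.11339296 21.82972059 15.3       ]
```

```bash
python3 - <<'E'
from h import *
print(trayz((316,202.5),47.3),trayz((316,209),39.3))
plan([644.8,-200.9,165],np.pi/2-.278)
E
```

```text
[20.31445862  0.53701712 47.3       ] [18.82323674  0.53940344 39.3       ]
pos [694.3  34.7 196.8] tilt 0.07 jaw 1.552 j6 -1.87 w 15.3 t 9.82
 turn units 0.1298 total; per10.7deg rows 2
 shift after turn [-0.057  -0.8005  0.1062]  shift in current axes [ 0.1504 -0.7883  0.1062] rows 5
```

Request:
drive_tool([
  [-1, [0, 0, 0], 0.065],
  [-1, [0, 0, 0], 0.0648],
  [-1, [-0.011, -0.16, 0], 0],
  [-1, [-0.011, -0.16, 0], 0],
  [-1, [-0.011, -0.16, 0], 0],
  [-1, [-0.012, -0.16, 0], 0],
  [-1, [-0.012, -0.16, 0.06], 0],
  [-1, [0, 0, 0.046], 0],
  [-1, [0, 0, 0], 0],
  [-1, [0, 0, 0], 0],
])

```text
clock: 11.08
position: [646.1, -199.7, 166.1]
ee_rot: [0.137, 0.991, -0.0, 0.0]
contact_force: [0.8, -0.4, -0.5]
gripper_width: 15.1
```

```bash
python3 - <<'E'
from h import *
plan([644.8,-200.9,165],np.pi/2-.278)
c,im=shot('wrist','w7')
cv2.imwrite('pics/w7a.png',cv2.resize(im[170:290,240:400],None,fx=4.8,fy=4.8,interpolation=cv2.INTER_CUBIC))
E
```

```text
pos [ 646.1 -199.7  166.1] tilt 0.04 jaw 1.295 j6 -1.79 w 15.1 t 11.07
 turn units 0.0011 total; per10.7deg rows 1
 shift after turn [ 0.0031 -0.005   0.0036]  shift in current axes [ 0.0031 -0.005   0.0036] rows 1
```

View pics/w7a.png

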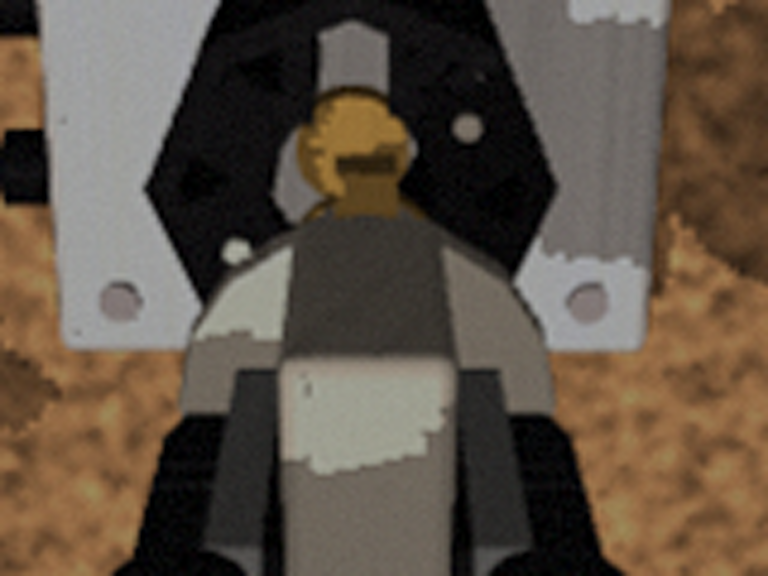

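View pics/w7.png

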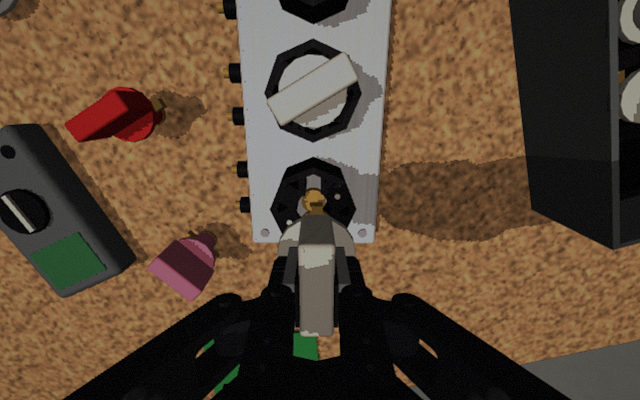

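```bash
python3 - <<'E'
from h import *
c,_=load('w7')
s,p,R=tool()
def T(u,z,lab):
    X=ray(c,(240+u[0]/4.8,170+u[1]/4.8),z); t=R.T@(X-p); print(lab,X.round(1),'tool',t.round(2)); return t
a=T((467,127),80,'pip');b=T((236,250),80,'pip');print('mid',((a+b)/2).round(2),np.arctan2(*(a-b)[1::-1]))
T((353,22),80,'slot end');T((320,80),80,'slotL');T((388,80),80,'slotR')
T((318,30),80,'slotL2');T((387,30),80,'slotR2')
zl=p[2]-59.3
T((335,153),zl+12,'lug bot L');T((398,153),zl+12,'lug bot R');T((367,178),zl+20,'lug top')
T((282,357),zl+80,'wingL');T((456,357),zl+80,'wingR');
# holder octagon corners
T((146,187),80,'octL');T((556,187),80,'octR')
# foot circle left/right/top
T((298,140),zl,'footL');T((412,140),zl,'footR');T((355,90),zl,'foottop')
E
```

```text
pip [ 638.5 -179.4   80. ] tool [13.05 17.5  86.42]
pip [ 648.7 -221.1   80. ] tool [ -8.08 -19.87  86.45]
mid [ 2.48 -1.18 86.44] 1.0561684869497512
slot end [ 617.2 -192.1   80. ] tool [30.14 -0.6  86.4 ]
slotL [ 624.7 -199.7   80. ] tool [20.79 -5.82 86.41]
slotR [ 627.6 -189.4   80. ] tool [20.8   4.89 86.41]
slotL2 [ 616.9 -197.7   80. ] tool [28.86 -6.05 86.4 ]
slotR2 [ 619.8 -187.4   80. ] tool [28.86  4.69 86.4 ]
lug bot L [ 624.7 -196.4  119.1] tool [21.66 -2.64 47.27]
lug bot R [ 626.9 -188.4  119.1] tool [21.67  5.63 47.27]
lug top [ 626.5 -192.5  127.1] tool [21.    1.55 39.27]
wingL [ 619.7 -198.2  187.1] tool [ 25.92  -5.72 -20.74]
wingR [ 623.7 -183.9  187.1] tool [ 25.93   9.09 -20.73]
octL [ 634.3 -231.8   80. ] tool [  2.88 -34.09  86.43]
octR [ 652.3 -168.1   80. ] tool [ 2.91 32.1  86.44]
footL [ 625.2 -202.2  107.1] tool [19.6  -8.07 59.27]
footR [ 629.6 -186.8  107.1] tool [19.6   7.85 59.27]
foottop [ 620.4 -192.5  107.1] tool [26.85 -0.1  59.26]
```

Request:
drive_tool([
  [-1, [0.003, -0.008, 0.03], 0.002],
  [-1, [0, 0, 0.03], 0],
  [-1, [0, 0, 0.012], 0],
  [-1, [0, 0, 0], 0],
  [-1, [0, 0, 0], 0],
])

```text
clock: 11.75
position: [643.9, -203.3, 144.4]
ee_rot: [0.141, 0.99, -0.0, 0.0]
contact_force: [0.3, 0.9, -0.1]
gripper_width: 15.5
```

```bash
python3 - <<'E'
from h import *
plan([644.8,-200.9,165],np.pi/2-.278)
c,im=shot('wrist','w8')
cv2.imwrite('pics/w8a.png',cv2.resize(im[150:270,240:400],None,fx=4.8,fy=4.8,interpolation=cv2.INTER_CUBIC))
E
```

```text
pos [ 643.9 -203.3  144.4] tilt 0.03 jaw 1.289 j6 -1.79 w 15.5 t 11.75
 turn units -0.002 total; per10.7deg rows 1
 shift after turn [-0.0008  0.0085 -0.0688]  shift in current axes [-0.0007  0.0085 -0.0688] rows 1
```

View pics/w8a.png

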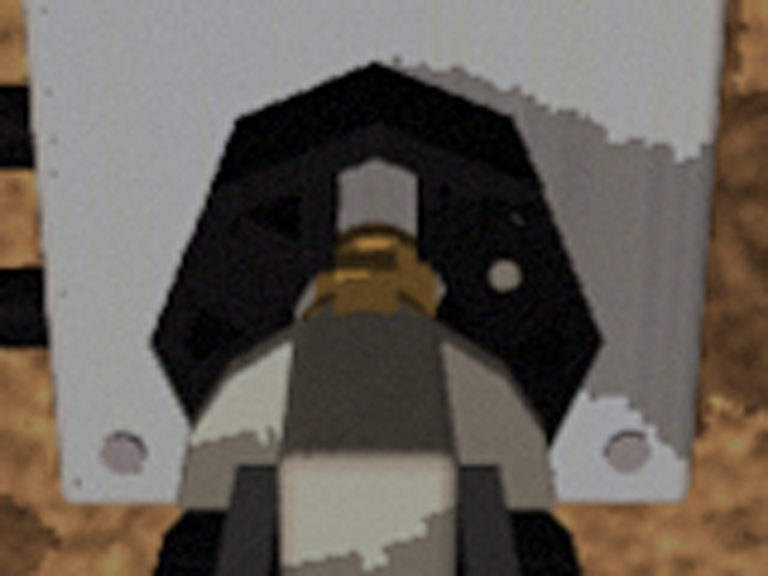

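```bash
python3 - <<'E'
from h import *
c,_=load('w8')
s,p,R=tool(); print(p)
def T(u,z,lab):
    X=ray(c,(240+u[0]/4.8,150+u[1]/4.8),z); t=R.T@(X-p); print(lab,X.round(1),'tool',t.round(2)); return t
T((505,275),80,'pip')
T((152,340),80,'octL');T((602,340),80,'octR')
T((338,210),80,'slotL');T((418,210),80,'slotR');T((376,158),80,'end')
zl=p[2]-59.3
T((336,250),zl+12,'lug bot L');T((400,250),zl+12,'lug bot R')
T((282,455),zl+80,'wingL');T((456,455),zl+80,'wingR');
E
```

```text
[ 643.9332928  -203.27678112  144.4679976 ]
pip [ 638.6 -179.2   80. ] tool [11.83 21.62 64.46]
octL [ 634.  -231.7   80. ] tool [  1.66 -30.05  64.47]
octR [ 652.4 -168.    80. ] tool [ 1.69 36.21 64.47]
slotL [ 622.5 -199.7   80. ] tool [21.66 -2.54 64.45]
slotR [ 625.6 -188.7   80. ] tool [21.67  8.88 64.45]
end [ 616.6 -192.4   80. ] tool [29.33  2.87 64.45]
lug bot L [ 622.8 -199.7   97.2] tool [21.35 -2.49 47.28]
lug bot R [ 625.1 -191.6   97.2] tool [21.36  5.93 47.28]
wingL [ 617.8 -201.6  165.2] tool [ 25.55  -5.71 -20.72]
wingR [ 621.9 -187.4  165.2] tool [ 25.56   9.14 -20.72]
```

Request:
drive_tool([
  [-1, [0, 0.0045, 0], 0],
  [-1, [0, 0, 0.02], 0],
  [-1, [0, 0, 0.02], 0],
  [-1, [0, 0, 0.02], 0],
  [-1, [0, 0, 0.02], 0],
  [-1, [0, 0, 0], 0],
])

```text
clock: 12.55
position: [643.7, -201.9, 119.3]
ee_rot: [0.141, 0.99, -0.0, -0.001]
contact_force: [-1.5, 1.0, -1.4]
gripper_width: 15.0
```

Request:
drive_tool([
  [-1, [0, 0, 0.02], 0],
  [-1, [0, 0, 0.02], 0],
  [-1, [0, 0, 0.01], 0],
  [-1, [0, 0, 0], 0],
  [-1, [0, 0, 0], 0],
])

```text
clock: 13.18
position: [644.7, -202.1, 108.0]
ee_rot: [0.14, 0.99, -0.0, 0.001]
contact_force: [-2.7, 1.9, 10.0]
gripper_width: 15.4
```

Request:
drive_tool([
  [-1, [0, 0, 0.008], 0],
  [-1, [0, 0, 0.008], 0],
  [-1, [0, 0, 0], 0],
  [-1, [0, 0, 0], 0],
])

```text
clock: 13.68
position: [644.8, -202.1, 104.3]
ee_rot: [0.14, 0.99, -0.001, 0.001]
contact_force: [-4.2, 2.4, 13.1]
gripper_width: 15.0
```

Request:
drive_tool([
  [-1, [0, -0.0007, 0], 0.075],
  [-1, [0, -0.0007, 0], 0.075],
  [-1, [0, -0.0007, 0], 0.075],
  [-1, [0, -0.0007, 0], 0.075],
  [-1, [0, 0, 0], 0],
])

```text
clock: 14.3
position: [645.9, -203.8, 104.9]
ee_rot: [0.427, 0.904, -0.0, 0.004]
contact_force: [-1.3, -0.2, 12.8]
gripper_width: 15.2
```

Request:
drive_tool([
  [-1, [0, -0.0007, 0], 0.075],
  [-1, [0, -0.0007, 0], 0.075],
  [-1, [0, -0.0007, 0], 0.075],
  [-1, [0, 0, 0], 0.005],
  [-1, [0, 0, 0], 0],
])

```text
clock: 14.92
position: [645.1, -204.2, 104.9]
ee_rot: [0.621, 0.784, 0.001, 0.003]
contact_force: [-1.8, 0.2, 12.2]
gripper_width: 15.1
```

```bash
python3 - <<'E'
from h import *
plan([644.8,-200.9,165],0.25); s=read_state(); print(s['contact_force'],s['wrist_torque'])
E
```

```text
pos [ 645.1 -204.2  104.9] tilt 0.39 jaw 0.23 j6 -2.85 w 15.1 t 14.93
 turn units -0.0098 total; per10.7deg rows 1
 shift after turn [ 0.01    0.0028 -0.2004]  shift in current axes [ 0.01    0.0026 -0.2004] rows 2
[-1.82000873  0.18166039 12.21846008] [-0.13192654  0.8261012  -0.00259208]
```

Request:
drive_tool([
  [-1, [0, 0, -0.015], 0],
  [-1, [0, 0, -0.015], 0],
  [-1, [0, 0, -0.01], 0],
  [-1, [0, 0, 0], 0],
])

```text
clock: 15.42
position: [645.0, -204.0, 113.2]
ee_rot: [0.622, 0.783, 0.001, 0.003]
contact_force: [3.3, -4.5, 0.7]
gripper_width: 14.9
```

Request:
drive_tool([
  [-0.1, [0, 0, 0], 0],
  [-0.1, [0, 0, 0], 0],
  [-0.1, [0, 0, 0], 0],
  [-0.1, [0, 0, -0.1], 0],
  [-0.1, [0, 0, -0.15], 0],
  [-0.1, [0, 0, -0.15], 0],
  [-0.1, [0, 0, 0], 0],
  [-0.1, [0, 0, 0], 0],
  [-0.1, [0, 0, 0], 0],
])

```text
clock: 16.55
position: [642.3, -202.7, 230.5]
ee_rot: [0.622, 0.783, -0.001, -0.002]
contact_force: [0.0, -0.1, -0.0]
gripper_width: 38.4
```

```bash
python3 - <<'E'
from h import *
plan([562,-176,165],0.25)
c,im=shot('wrist','w9')
E
```

```text
pos [ 642.3 -202.7  230.5] tilt 0.19 jaw 0.229 j6 -2.85 w 38.4 t 16.55
 turn units -0.0106 total; per10.7deg rows 1
 shift after turn [ 0.152  -0.2368  0.2193]  shift in current axes [ 0.147  -0.24    0.2193] rows 2
```

View pics/w9.png

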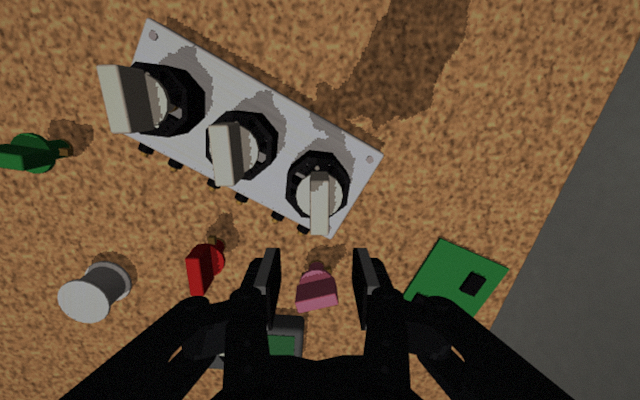

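```bash
python3 - <<'E'
from h import *
c,im=load('w9')
cv2.imwrite('pics/w9a.png',cv2.resize(im[50:250,90:370],None,fx=2.8,fy=2.8,interpolation=cv2.INTER_CUBIC))
E
```

```text
(no output)
```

View pics/w9a.png

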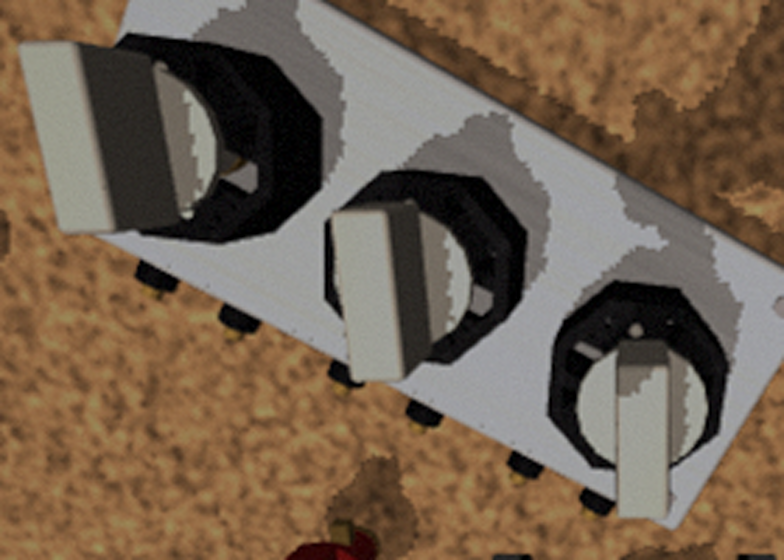

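```bash
python3 - <<'E'
from h import *
c,im=load('w9')
o=(90,50);s=2.8
F=q(c,[(617,365),(670,365),(668,518),(617,518)],134,o,s)
M=q(c,[(333,211),(388,206),(405,380),(352,382)],134,o,s)
N=q(c,[(21,43),(78,43),(115,231),(62,232)],134,o,s)
print(np.linalg.norm(F-M),np.linalg.norm(M-N), np.arctan2(*(F-N)[1::-1]))
plan([M[0],M[1],165],0.24)
E
```

```text
[ 645.9 -200.8  134. ] len 47.1 dir -1.344 w 14.9
[ 563.1 -176.5  134. ] len 47.4 dir -1.337 w 14.8
[ 482.  -153.5  134. ] len 46.2 dir -1.337 w 14.3
86.2617479603428 84.31011145805272 -0.2808355317531407
pos [ 642.5 -202.7  230.6] tilt 0.18 jaw 0.229 j6 -2.85 w 38.1 t 16.6
 turn units -0.0056 total; per10.7deg rows 1
 shift after turn [ 0.1476 -0.2355  0.2195]  shift in current axes [ 0.145  -0.2372  0.2195] rows 2
```

Request:
drive_tool([
  [-0.1, [0.074, -0.118, 0.06], 0],
  [-0.1, [0.0725, -0.119, 0.08], 0],
  [-0.1, [0, 0, 0.08], 0],
  [-0.1, [0, 0, 0], 0],
  [-0.1, [0, 0, 0], 0],
])

```text
clock: 17.23
position: [564.8, -176.5, 166.8]
ee_rot: [0.622, 0.783, 0.0, 0.001]
contact_force: [0.3, -0.6, -0.0]
gripper_width: 38.2
```

```bash
python3 - <<'E'
from h import *
plan([563.4,-176.7,114],0.231)
c,im=shot('wrist','w10')
cv2.imwrite('pics/w10a.png',cv2.resize(im[120:320,210:430],None,fx=3,fy=3,interpolation=cv2.INTER_CUBIC))
E
```

```text
pos [ 564.8 -176.5  166.8] tilt 0.06 jaw 0.229 j6 -2.88 w 38.2 t 17.23
 turn units -0.001 total; per10.7deg rows 1
 shift after turn [ 0.0006 -0.005   0.1761]  shift in current axes [ 0.0005 -0.005   0.1761] rows 1
```

View pics/w10a.png

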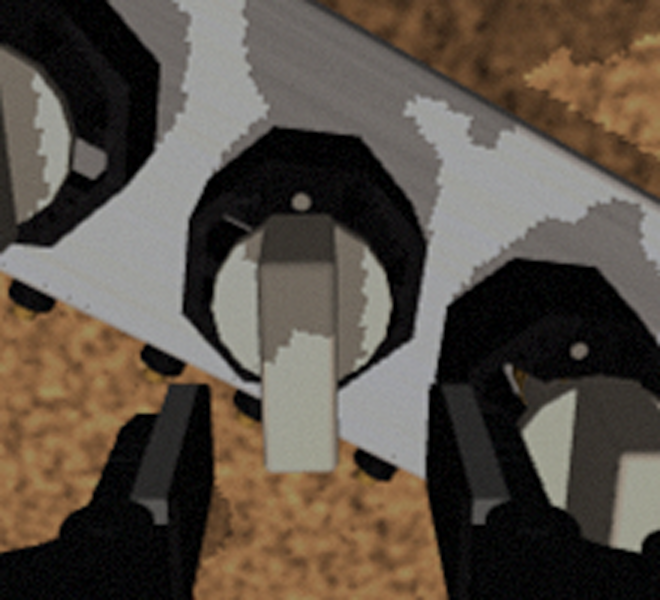

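```bash
python3 - <<'E'
from h import *
c,im=load('w10')
M=q(c,[(259,264),(337,264),(335,470),(265,471)],134,(210,120),3)
plan([M[0],M[1],114],0.231)
E
```

```text
[ 562.2 -176.2  134. ] len 46.3 dir -1.34 w 15.2
pos [ 565.  -176.5  167.1] tilt 0.1 jaw 0.229 j6 -2.88 w 38.8 t 17.27
 turn units -0.001 total; per10.7deg rows 1
 shift after turn [ 0.0032 -0.0093  0.177 ]  shift in current axes [ 0.0031 -0.0093  0.177 ] rows 1
```

Request:
drive_tool([
  [-0.1, [0.002, -0.006, 0.08], 0],
  [-0.1, [0, 0, 0.08], 0],
  [-0.1, [0, 0, 0.017], 0],
  [-0.1, [0, 0, 0], 0],
  [-1, [0, 0, 0], 0],
  [-1, [0, 0, 0], 0],
  [-1, [0, 0, 0], 0],
  [-1, [0, 0, 0], 0],
])

```text
clock: 18.27
position: [562.7, -176.3, 114.5]
ee_rot: [0.622, 0.783, 0.0, 0.001]
contact_force: [-1.5, -0.2, 5.8]
gripper_width: 15.2
```

Request:
drive_tool([
  [-1, [0, 0, 0.015], 0],
  [-1, [0, 0, 0.015], 0],
  [-1, [0, 0, 0.009], 0],
  [-1, [0, 0, 0], 0],
  [-1, [0, 0, 0], 0],
])

```text
clock: 18.9
position: [562.8, -176.3, 104.4]
ee_rot: [0.621, 0.784, 0.0, 0.001]
contact_force: [-3.1, 1.3, 13.4]
gripper_width: 15.0
```

Request:
drive_tool([
  [-1, [0, 0, 0.001], -0.075],
  [-1, [0, 0, 0], -0.075],
  [-1, [0, 0, 0], -0.075],
  [-1, [0, 0, 0], -0.075],
  [-1, [0, 0, 0], -0.075],
  [-1, [0, 0, 0], -0.075],
  [-1, [0, 0, 0], -0.075],
  [-1, [0, 0, 0], 0],
  [-1, [0, 0, 0], 0],
])

```text
clock: 20.02
position: [562.3, -178.5, 104.7]
ee_rot: [0.145, 0.989, -0.002, 0.001]
contact_force: [-5.8, -5.3, 14.8]
gripper_width: 15.5
```

```bash
python3 - <<'E'
from h import *
plan([563,-176,114],1.29); s=read_state(); print(s['contact_force'],s['wrist_torque'])
E
```

```text
pos [ 562.3 -178.5  104.7] tilt 0.25 jaw 1.28 j6 -1.83 w 15.5 t 20.02
 turn units -0.0049 total; per10.7deg rows 1
 shift after turn [-0.      0.0085 -0.0312]  shift in current axes [ 0.      0.0085 -0.0312] rows 1
[-5.82345688 -5.27760706 14.84930338] [-2.07905285  1.56509804 -0.05075702]
```

Request:
drive_tool([
  [-1, [0, 0, -0.03], -0.003],
  [-1, [0, 0, -0.03], 0],
  [-1, [0, 0, -0.03], 0],
  [-1, [0, 0, 0], 0],
])

```text
clock: 20.52
position: [561.4, -175.9, 128.2]
ee_rot: [0.143, 0.99, 0.0, -0.001]
contact_force: [-2.3, -0.3, 1.3]
gripper_width: 15.0
```

```bash
python3 - <<'E'
from h import *
plan([695.3,80,200],1.617)
E
```

```text
pos [ 561.4 -175.9  128.2] tilt 0.08 jaw 1.285 j6 -1.83 w 15.0 t 20.52
 turn units -0.1661 total; per10.7deg rows 2
 shift after turn [-0.485   0.8315 -0.2397]  shift in current axes [-0.1873  0.9442 -0.2397] rows 5
```

Request:
drive_tool([
  [-1, [0, 0, -0.12], 0],
  [-1, [0, 0, -0.12], -0.083],
  [-1, [0, 0, 0], -0.083],
  [-1, [-0.097, 0.1663, 0], 0],
  [-1, [-0.097, 0.1663, 0], 0],
  [-1, [-0.097, 0.1663, 0], 0],
  [-1, [-0.097, 0.1663, 0], 0],
  [-1, [-0.097, 0.1663, 0], 0],
  [-1, [0, 0, 0], 0],
  [-1, [0, 0, 0], 0],
  [-1, [0, 0, 0], 0],
])

```text
clock: 21.9
position: [695.5, 78.8, 200.1]
ee_rot: [-0.022, 1.0, 0.0, -0.0]
contact_force: [0.5, -0.1, -0.0]
gripper_width: 15.1
```

```bash
python3 - <<'E'
from h import *
plan([695.3,80,160],1.617)
c,im=shot('wrist','w11')
E
```

```text
pos [695.5  78.8 200.1] tilt 0.02 jaw 1.616 j6 -1.87 w 15.1 t 21.9
 turn units -0.0007 total; per10.7deg rows 1
 shift after turn [0.0004 0.004  0.1338]  shift in current axes [0.0004 0.004  0.1338] rows 1
```

View pics/w11.png

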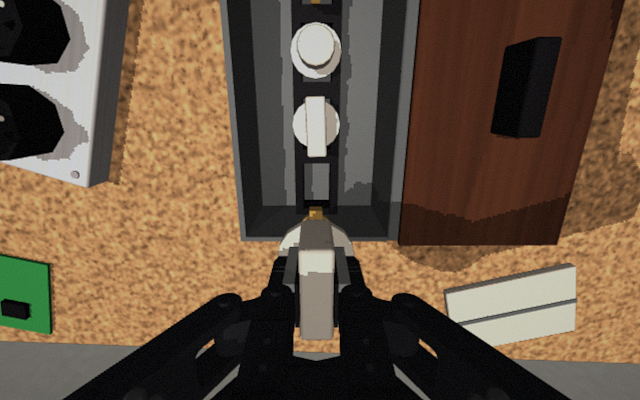

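```bash
python3 - <<'E'
from h import *
c,im=load('w11')
cv2.imwrite('pics/w11a.png',cv2.resize(im[150:300,240:400],None,fx=4,fy=4,interpolation=cv2.INTER_CUBIC))
for v in (246,248,250): print(v,trayz((316,v),-19.7))
E
```

```text
246 [ 23.70747922   0.55868442 -19.7       ]
248 [ 22.78651502   0.55858689 -19.7       ]
250 [ 21.86119252   0.5584889  -19.7       ]
```

View pics/w11a.png

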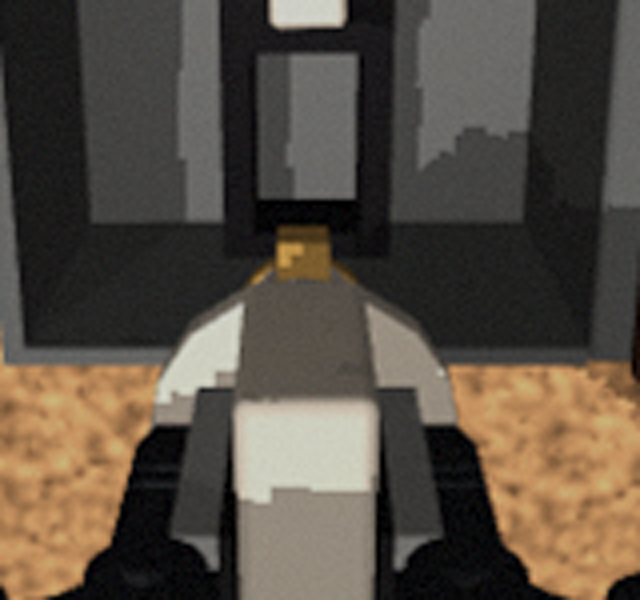

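Request:
drive_tool([
  [-1, [0.007, 0.004, 0.12], 0],
  [-1, [0, 0, 0.12], 0],
  [-1, [0, 0, 0.1], 0],
  [-1, [0, 0, 0.05], 0],
  [-1, [0, 0, 0.03], 0],
  [-1, [0, 0, 0.012], 0],
  [-1, [0, 0, 0], 0],
  [-1, [0, 0, 0], 0],
])

```text
clock: 22.95
position: [694.3, 81.1, 71.7]
ee_rot: [-0.023, 1.0, 0.0, 0.001]
contact_force: [-0.6, -0.4, -0.6]
gripper_width: 15.2
```

Request:
drive_tool([
  [-1, [0, 0, 0.01], 0],
  [-1, [0, 0, 0.008], 0],
  [-1, [0, 0, 0], 0],
  [-1, [0, 0, 0], 0],
])

```text
clock: 23.45
position: [694.0, 81.0, 66.7]
ee_rot: [-0.023, 1.0, -0.0, 0.001]
contact_force: [-2.8, 0.7, 5.6]
gripper_width: 14.9
```

Request:
drive_tool([
  [-0.1, [0, 0, 0], 0],
  [-0.1, [0, 0, 0], 0],
  [-0.1, [0, 0, 0], 0],
  [-0.1, [0, 0, -0.12], 0],
  [-0.1, [0, 0, -0.12], 0],
  [-0.1, [0, 0, -0.07], 0],
  [-0.1, [0.202, 0.0, 0], 0],
  [-0.1, [0, 0, 0], 0],
  [-0.1, [0, 0, 0], 0],
  [-0.1, [0, 0, 0], 0],
])

```text
clock: 24.7
position: [634.6, 78.4, 158.6]
ee_rot: [-0.023, 1.0, 0.0, 0.001]
contact_force: [0.2, 1.0, -0.3]
gripper_width: 38.4
```

```bash
python3 - <<'E'
from h import *
plan([633.4,77.6,160],1.63)
c,im=shot('wrist','w12')
cv2.imwrite('pics/w12a.png',cv2.resize(im[130:290,230:410],None,fx=3.7,fy=3.7,interpolation=cv2.INTER_CUBIC))
E
```

```text
pos [634.6  78.4 158.6] tilt 0.1 jaw 1.617 j6 -1.9 w 38.4 t 24.7
 turn units -0.0066 total; per10.7deg rows 1
 shift after turn [ 0.0042 -0.0025 -0.0047]  shift in current axes [ 0.0041 -0.0026 -0.0047] rows 1
```

View pics/w12a.png

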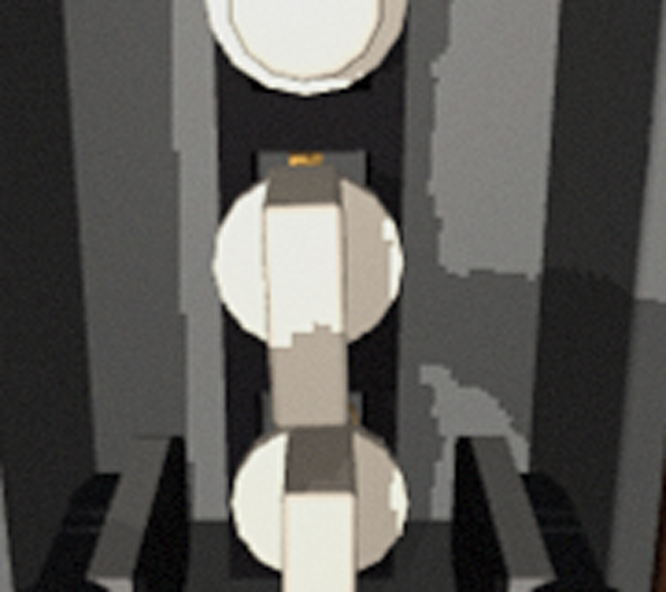

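View pics/w12.png

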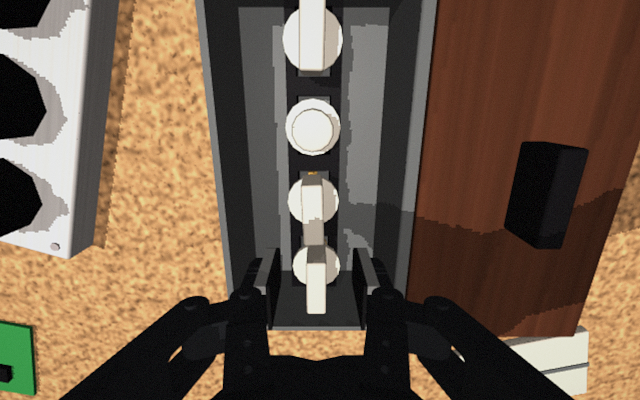

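```bash
python3 - <<'E'
from h import *
c,im=load('w12')
M=q(c,[(264,204),(342,204),(347,427),(273,424)],86,(230,130),3.7)
plan([M[0],M[1],64.5],1.571+.055)
S=q(c,[(306,263),(326,263),(325.5,314),(307,314)],86); 
E
```

```text
[633.1  77.1  86. ] len 46.9 dir 0.072 w 14.9
pos [634.5  78.4 158.3] tilt 0.07 jaw 1.617 j6 -1.9 w 38.3 t 24.75
 turn units -0.0047 total; per10.7deg rows 1
 shift after turn [ 0.0052 -0.0042  0.3128]  shift in current axes [ 0.0051 -0.0042  0.3128] rows 2
[695.7  82.4  86. ] len 47.6 dir 0.05 w 15.5
```

Request:
drive_tool([
  [-0.1, [0.005, -0.004, 0.12], -0.006],
  [-0.1, [0, 0, 0.12], 0],
  [-0.1, [0, 0, 0.072], 0],
  [-0.1, [0, 0, 0.0], 0],
  [-1, [0, 0, 0], 0],
  [-1, [0, 0, 0], 0],
  [-1, [0, 0, 0], 0],
  [-1, [0, 0, 0], 0],
  [-1, [0, 0, -0.02], 0],
])

```text
clock: 25.88
position: [631.0, 76.7, 70.3]
ee_rot: [-0.029, 1.0, -0.0, -0.001]
contact_force: [0.3, -0.3, -0.8]
gripper_width: 14.6
```

```bash
python3 - <<'E'
from h import *
plan([633.4,77.6,200],1.63)
E
```

```text
pos [631.   76.7  70.3] tilt 0.11 jaw 1.628 j6 -1.89 w 14.6 t 25.88
 turn units -0.0008 total; per10.7deg rows 1
 shift after turn [-0.0072  0.0025 -0.4322]  shift in current axes [-0.0072  0.0025 -0.4322] rows 3
```

```bash
python3 - <<'E'
from h import *
plan([560.5,-177.1,205],1.29)
E
```

```text
pos [631.   76.7  70.3] tilt 0.11 jaw 1.628 j6 -1.89 w 14.6 t 25.88
 turn units 0.1692 total; per10.7deg rows 2
 shift after turn [-0.0078 -0.8784 -0.4482]  shift in current axes [ 0.2843 -0.8311 -0.4482] rows 5
```

Request:
drive_tool([
  [-1, [0, 0, -0.15], 0],
  [-1, [0, 0, -0.15], 0],
  [-1, [0, 0, -0.148], 0.08],
  [-1, [0, 0, 0], 0.0892],
  [-1, [-0.0016, -0.176, 0], 0],
  [-1, [-0.0016, -0.176, 0], 0],
  [-1, [-0.0016, -0.176, 0], 0],
  [-1, [-0.0016, -0.176, 0], 0],
  [-1, [-0.0016, -0.174, 0], 0],
  [-1, [0, 0, 0.08], 0],
  [-1, [0, 0, 0.08], 0],
  [-1, [0, 0, 0.03], 0],
  [-1, [0, 0, 0], 0],
  [-1, [0, 0, 0], 0],
  [-1, [0, 0, 0], 0],
])

```text
clock: 27.75
position: [561.8, -176.8, 149.1]
ee_rot: [0.14, 0.99, 0.0, 0.001]
contact_force: [0.3, -0.8, -0.5]
gripper_width: 14.9
```

```bash
python3 - <<'E'
from h import *
plan([560.5,-177.1,145],1.29)
c,im=shot('wrist','w13')
cv2.imwrite('pics/w13a.png',cv2.resize(im[150:270,240:400],None,fx=4.8,fy=4.8,interpolation=cv2.INTER_CUBIC))
E
```

```text
pos [ 561.8 -176.8  149.1] tilt 0.11 jaw 1.291 j6 -1.82 w 14.9 t 27.75
 turn units 0.0004 total; per10.7deg rows 1
 shift after turn [ 0.0038 -0.0021  0.0135]  shift in current axes [ 0.0038 -0.0021  0.0135] rows 1
```

View pics/w13a.png

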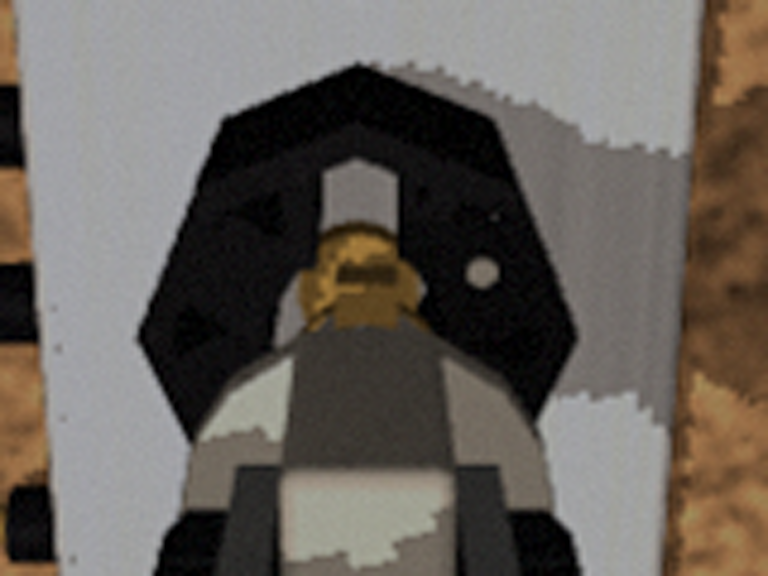

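```bash
cat >> h.py <<'E'
def align(fn,off,s,oct,slot,pip,lug,wing,h):
    c,_=load(fn); sst,p,R=tool(); zl=p[2]-h
    T=lambda u,z:R.T@(ray(c,(off[0]+u[0]/s,off[1]+u[1]/s),z)-p)
    a,b=T(oct[0],80),T(oct[1],80); print('oct mid',((a+b)/2)[:2].round(2),'span',(b-a)[:2].round(2))
    a,b=T(slot[0],80),T(slot[1],80); print('slot y',((a+b)/2)[1].round(2))
    t=T(pip,80); print('centre from pip',(t[0]-10.72).round(2),(t[1]-18.58).round(2))
    a,b=T(lug[0],zl+12),T(lug[1],zl+12); print('lug',((a+b)/2)[:2].round(2)-[20,0],'w',(b-a)[1].round(1))
    a,b=T(wing[0],zl+80),T(wing[1],zl+80); print('wing',((a+b)/2)[:2].round(2)-[24,0],'w',(b-a)[1].round(1))
E
python3 - <<'E'
from h import *
align('w13',(240,150),4.8,[(138,337),(577,337)],[(322,205),(400,205)],(483,272),[(335,262),(400,262)],[(282,468),(456,468)],58.5)
E
```

```text
oct mid [0.09 0.25] span [3.000e-02 6.614e+01]
slot y 0.79
centre from pip -0.24 0.3
lug [-0.29  1.71] w 8.5
wing [0.48 1.76] w 14.8
```

Request:
drive_tool([
  [-1, [-0.002, -0.003, 0.006], 0],
  [-1, [0, 0, 0.006], 0],
  [-1, [0, 0, 0], 0],
  [-1, [0, 0, 0], 0],
])

```text
clock: 28.3
position: [561.5, -178.0, 144.4]
ee_rot: [0.14, 0.99, -0.0, -0.0]
contact_force: [0.3, 0.7, -1.4]
gripper_width: 15.0
```

```bash
python3 - <<'E'
from h import *
plan([560.5,-177.1,145],1.29)
c,im=shot('wrist','w14')
cv2.imwrite('pics/w14a.png',cv2.resize(im[150:270,240:400],None,fx=4.8,fy=4.8,interpolation=cv2.INTER_CUBIC))
E
```

```text
pos [ 561.5 -178.   144.4] tilt 0.0 jaw 1.29 j6 -1.82 w 15.0 t 28.3
 turn units 0.0002 total; per10.7deg rows 1
 shift after turn [ 0.004   0.0019 -0.002 ]  shift in current axes [ 0.004   0.0019 -0.002 ] rows 1
```

View pics/w14a.png

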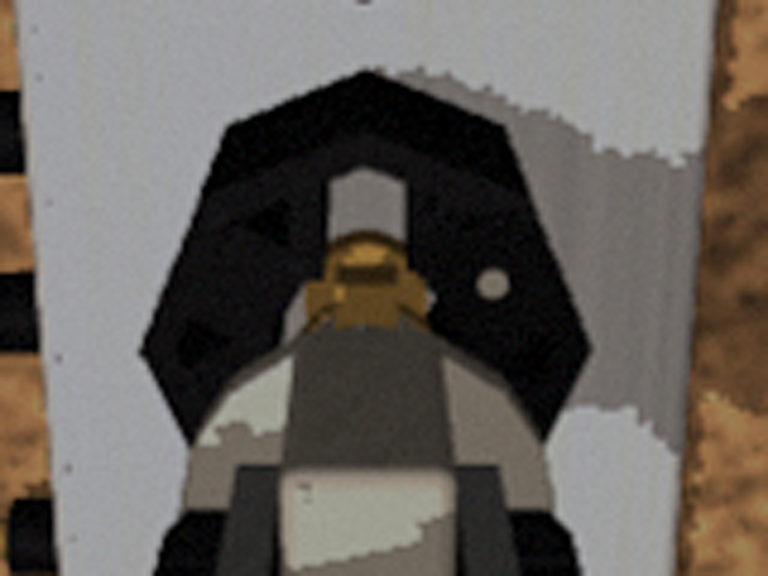

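```bash
python3 - <<'E'
from h import *
align('w14',(240,150),4.8,[(141,350),(591,350)],[(328,215),(407,215)],(493,284),[(335,263),(401,263)],[(282,468),(456,468)],58.5)
E
```

```text
oct mid [0.04 1.5 ] span [3.000e-02 6.642e+01]
slot y 1.7
centre from pip -0.32 1.37
lug [-0.24  1.75] w 8.7
wing [0.66 1.74] w 14.8
```

Request:
drive_tool([
  [-1, [-0.001, -0.0005, 0.02], 0],
  [-1, [0, 0, 0.02], 0],
  [-1, [0, 0, 0.02], 0],
  [-1, [0, 0, 0.02], 0],
  [-1, [0, 0, 0], 0],
])

```text
clock: 28.98
position: [561.4, -178.2, 119.7]
ee_rot: [0.14, 0.99, -0.0, -0.001]
contact_force: [0.4, -0.5, -0.7]
gripper_width: 15.2
```

Request:
drive_tool([
  [-1, [0, 0, 0.02], 0],
  [-1, [0, 0, 0.02], 0],
  [-1, [0, 0, 0.02], 0],
  [-1, [0, 0, 0.008], 0],
  [-1, [0, 0, 0], 0],
  [-1, [0, 0, 0], 0],
])

```text
clock: 29.72
position: [562.4, -178.4, 103.2]
ee_rot: [0.139, 0.99, -0.0, 0.001]
contact_force: [-3.4, 2.2, 14.4]
gripper_width: 15.2
```

Request:
drive_tool([
  [-1, [0, 0, 0], 0.075],
  [-1, [0, 0, 0], 0.075],
  [-1, [0, 0, 0], 0.075],
  [-1, [0, 0, 0], 0.075],
  [-1, [0, 0, 0], 0.075],
  [-1, [0, 0, 0], 0.075],
  [-1, [0, 0, 0], 0.075],
  [-1, [0, 0, 0], 0.003],
  [-1, [0, 0, 0], 0],
])

```text
clock: 30.85
position: [563.1, -179.2, 103.7]
ee_rot: [0.619, 0.785, 0.0, 0.002]
contact_force: [-3.6, -0.9, 14.9]
gripper_width: 15.4
```

```bash
python3 - <<'E'
from h import *
plan([562,-178,113],0.24); s=read_state(); print(s['contact_force'],s['wrist_torque'])
E
```

```text
pos [ 563.1 -179.2  103.7] tilt 0.27 jaw 0.236 j6 -2.87 w 15.4 t 30.85
 turn units -0.002 total; per10.7deg rows 1
 shift after turn [ 0.0047 -0.0027 -0.0311]  shift in current axes [ 0.0046 -0.0027 -0.0311] rows 1
[-3.61516149 -0.94926456 14.85891356] [-0.07282416  1.18106646 -0.0158493 ]
```

Request:
drive_tool([
  [-1, [0, 0, -0.015], 0],
  [-1, [0, 0, -0.015], 0],
  [-1, [0, 0, -0.012], 0],
  [-1, [0, 0, 0], 0],
])

```text
clock: 31.35
position: [563.0, -179.0, 113.6]
ee_rot: [0.619, 0.785, 0.0, 0.002]
contact_force: [0.5, -4.0, 3.5]
gripper_width: 15.1
```

Request:
drive_tool([
  [-0.1, [0, 0, 0], 0],
  [-0.1, [0, 0, 0], 0],
  [-0.1, [0, 0, 0], 0],
  [-0.1, [0, 0, -0.1], 0],
  [-0.1, [0, 0, -0.1], 0],
  [-0.1, [0.07, -0.12, 0], 0],
  [-0.1, [0.07, -0.125, 0], 0],
  [-0.1, [0, 0, 0], 0],
  [-0.1, [0, 0, 0], 0],
  [-0.1, [0, 0, 0], 0],
])

```text
clock: 32.6
position: [481.5, -154.5, 172.6]
ee_rot: [0.62, 0.785, 0.0, 0.0]
contact_force: [0.3, -0.6, -1.1]
gripper_width: 38.4
```

```bash
python3 - <<'E'
from h import *
plan([481.5,-154.7,114],0.234)
c,im=shot('wrist','w15')
cv2.imwrite('pics/w15a.png',cv2.resize(im[120:320,210:430],None,fx=3,fy=3,interpolation=cv2.INTER_CUBIC))
E
```

```text
pos [ 481.5 -154.5  172.6] tilt 0.03 jaw 0.234 j6 -2.92 w 38.4 t 32.6
 turn units 0.0002 total; per10.7deg rows 1
 shift after turn [-0.0007 -0.0004  0.1952]  shift in current axes [-0.0007 -0.0004  0.1952] rows 1
```

View pics/w15a.png

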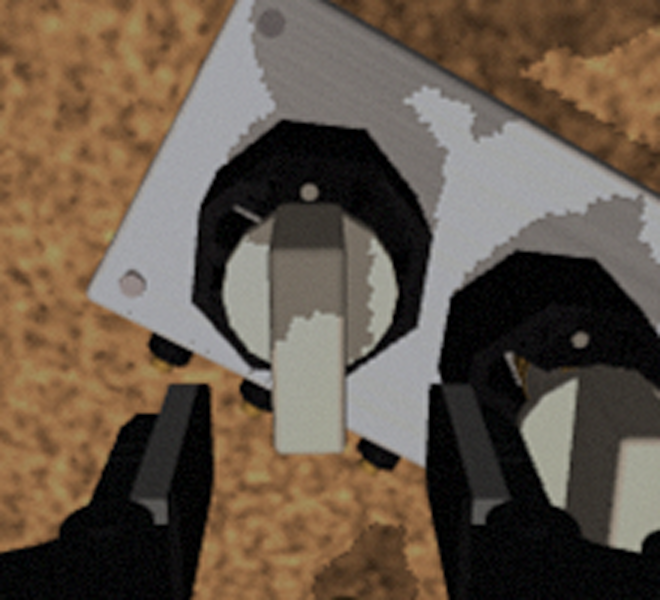

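View pics/w15.png

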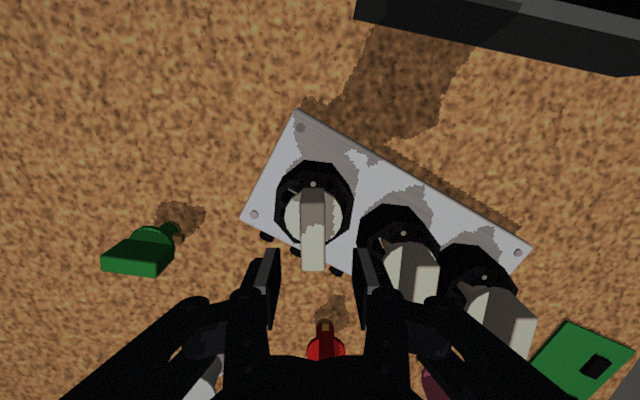

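```bash
python3 - <<'E'
from h import *
c,im=load('w15')
M=q(c,[(270,249),(346,249),(345,453),(275,453)],134,(210,120),3)
plan([M[0],M[1],114],0.234)
E
```

```text
[ 480.6 -152.9  134. ] len 46.7 dir -1.331 w 15.2
pos [ 481.4 -154.5  172.4] tilt 0.01 jaw 0.234 j6 -2.92 w 38.0 t 32.65
 turn units 0.0001 total; per10.7deg rows 1
 shift after turn [ 0.006  -0.0015  0.1948]  shift in current axes [ 0.006  -0.0015  0.1948] rows 1
```

Request:
drive_tool([
  [-0.1, [0, -0.003, 0.08], 0],
  [-0.1, [0, 0, 0.08], 0],
  [-0.1, [0, 0, 0.034], 0],
  [-0.1, [0, 0, 0], 0],
  [-1, [0, 0, 0], 0],
  [-1, [0, 0, 0], 0],
  [-1, [0, 0, 0], 0],
  [-1, [0, 0, 0], 0],
])

```text
clock: 33.65
position: [480.4, -154.7, 115.4]
ee_rot: [0.619, 0.785, 0.001, 0.001]
contact_force: [-0.2, -0.2, 4.5]
gripper_width: 15.1
```

Request:
drive_tool([
  [-1, [0, 0, 0.015], 0],
  [-1, [0, 0, 0.015], 0],
  [-1, [0, 0, 0.01], 0],
  [-1, [0, 0, 0], 0],
  [-1, [0, 0, 0], 0],
])

```text
clock: 34.28
position: [480.5, -154.8, 104.8]
ee_rot: [0.619, 0.785, 0.0, 0.001]
contact_force: [-2.8, 1.1, 14.5]
gripper_width: 14.6
```

Request:
drive_tool([
  [-1, [0, 0, 0], -0.075],
  [-1, [0, 0, 0], -0.075],
  [-1, [0, 0, 0], -0.075],
  [-1, [0, 0, 0], -0.075],
  [-1, [0, 0, 0], -0.075],
  [-1, [0, 0, 0], -0.075],
  [-1, [0, 0, 0], -0.075],
  [-1, [0, 0, 0], -0.002],
  [-1, [0, 0, 0], 0],
])

```text
clock: 35.4
position: [481.6, -155.3, 105.3]
ee_rot: [0.14, 0.99, -0.001, 0.002]
contact_force: [-1.6, -1.2, 15.3]
gripper_width: 15.2
```

```bash
python3 - <<'E'
from h import *
plan([562,-178,113],1.29); s=read_state(); print(s['contact_force'],s['wrist_torque'])
E
```

```text
pos [ 481.6 -155.3  105.3] tilt 0.29 jaw 1.29 j6 -1.86 w 15.2 t 35.4
 turn units 0.0002 total; per10.7deg rows 1
 shift after turn [-0.2786  0.0017 -0.0243]  shift in current axes [-0.2786  0.0016 -0.0243] rows 2
[-1.55058022 -1.24774831 15.27347937] [-0.41476736  0.61246002  0.02667893]
```

Request:
drive_tool([
  [-1, [0, 0, -0.03], 0],
  [-1, [0, 0, -0.03], 0],
  [-1, [0, 0, -0.03], 0],
  [-1, [0, 0, -0.03], 0],
  [-1, [0, 0, -0.1], 0],
  [-1, [0, 0, -0.1], 0],
  [-1, [0, 0, 0], 0],
  [-1, [0, 0, 0], 0],
])

```text
clock: 36.4
position: [478.7, -154.3, 197.3]
ee_rot: [0.141, 0.99, 0.0, -0.001]
contact_force: [0.0, -0.3, -1.5]
gripper_width: 15.2
```

```bash
python3 - <<'E'
from h import *
plan([633,77.8,200],1.617)
E
```

```text
pos [ 478.7 -154.3  197.3] tilt 0.13 jaw 1.288 j6 -1.86 w 15.2 t 36.4
 turn units -0.1645 total; per10.7deg rows 2
 shift after turn [-0.5496  0.7492 -0.0093]  shift in current axes [-0.278   0.8866 -0.0093] rows 5
```

Request:
drive_tool([
  [-1, [0, 0, -0.01], -0.082],
  [-1, [0, 0, 0], -0.0825],
  [-1, [-0.11, 0.15, 0], 0],
  [-1, [-0.11, 0.15, 0], 0],
  [-1, [-0.11, 0.15, 0], 0],
  [-1, [-0.11, 0.15, 0], 0],
  [-1, [-0.11, 0.149, 0], 0],
  [-1, [0, 0, 0], 0],
  [-1, [0, 0, 0], 0],
  [-1, [0, 0, 0], 0],
])

```text
clock: 37.65
position: [633.1, 76.4, 200.8]
ee_rot: [-0.023, 1.0, -0.0, -0.001]
contact_force: [0.7, -0.3, -1.4]
gripper_width: 15.0
```

```bash
python3 - <<'E'
from h import *
plan([633,77.8,160],1.617)
c,im=shot('wrist','w16')
cv2.imwrite('pics/w16a.png',cv2.resize(im[130:300,240:400],None,fx=3.5,fy=3.5,interpolation=cv2.INTER_CUBIC))
E
```

```text
pos [633.1  76.4 200.8] tilt 0.1 jaw 1.616 j6 -1.9 w 15.0 t 37.65
 turn units -0.0004 total; per10.7deg rows 1
 shift after turn [-1.000e-04  4.700e-03  1.361e-01]  shift in current axes [-1.000e-04  4.700e-03  1.361e-01] rows 1
```

View pics/w16a.png

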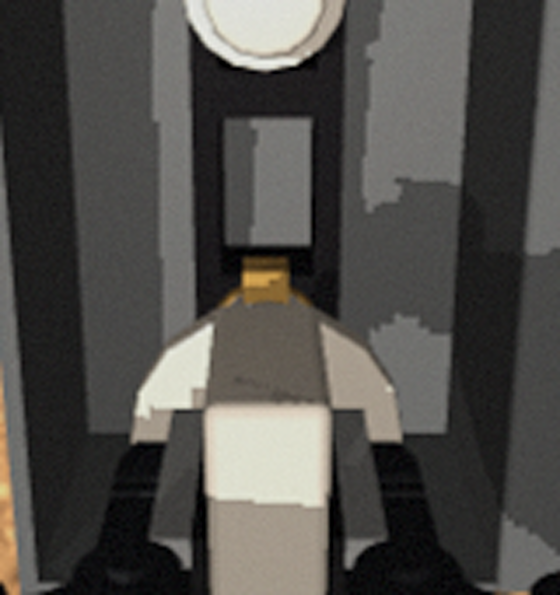

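Request:
drive_tool([
  [-1, [0, 0.003, 0.12], 0],
  [-1, [0, 0, 0.12], 0],
  [-1, [0, 0, 0.1], 0],
  [-1, [0, 0, 0.05], 0],
  [-1, [0, 0, 0.03], 0],
  [-1, [0, 0, 0.01], 0],
  [-1, [0, 0, 0.01], 0],
  [-1, [0, 0, 0.008], 0],
  [-1, [0, 0, 0], 0],
  [-1, [0, 0, 0], 0],
])

```text
clock: 38.95
position: [634.4, 78.6, 67.5]
ee_rot: [-0.023, 1.0, 0.0, 0.001]
contact_force: [0.6, 0.6, -0.1]
gripper_width: 15.2
```

Request:
drive_tool([
  [-1, [0, 0, 0.005], 0],
  [-1, [0, 0, 0.003], 0],
  [-1, [0, 0, 0], 0],
])

```text
clock: 39.33
position: [634.5, 78.6, 67.4]
ee_rot: [-0.024, 1.0, -0.0, 0.001]
contact_force: [-2.7, -0.0, 10.9]
gripper_width: 14.5
```

Request:
drive_tool([
  [-0.1, [0, 0, -0.005], 0],
  [-0.1, [0, 0, 0], 0],
  [-0.1, [0, 0, 0], 0],
  [-0.1, [0, 0, -0.12], 0],
  [-0.1, [0, 0, -0.12], 0],
  [-0.1, [0, 0, -0.07], 0],
  [-0.1, [0.18, 0.0, 0], 0],
  [-0.1, [0.18, 0.0, 0], 0],
  [-0.1, [0.053, 0.0, 0], 0],
  [-0.1, [0, 0, 0], 0],
  [-0.1, [0, 0, 0], 0],
  [-0.1, [0, 0, 0], 0],
])

```text
clock: 40.83
position: [511.3, 72.8, 158.8]
ee_rot: [-0.023, 1.0, -0.0, 0.0]
contact_force: [-0.4, -0.4, -0.1]
gripper_width: 38.3
```

```bash
python3 - <<'E'
from h import *
plan([510,71.6,160],1.605)
c,im=shot('wrist','w17')
cv2.imwrite('pics/w17a.png',cv2.resize(im[130:290,230:410],None,fx=3.7,fy=3.7,interpolation=cv2.INTER_CUBIC))
E
```

```text
pos [511.3  72.8 158.8] tilt 0.01 jaw 1.617 j6 -1.98 w 38.3 t 40.83
 turn units 0.006 total; per10.7deg rows 1
 shift after turn [ 0.0046 -0.004  -0.0039]  shift in current axes [ 0.0046 -0.004  -0.0039] rows 1
```

View pics/w17a.png

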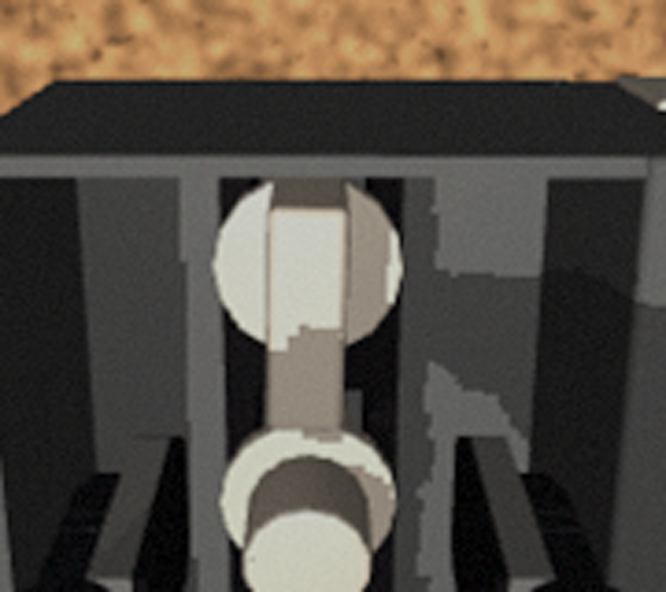

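```bash
python3 - <<'E'
from h import *
c,im=load('w17')
M=q(c,[(269,208),(347,208),(343,432),(268,432)],86,(230,130),3.7)
plan([M[0],M[1],64.5],1.571+.025)
E
```

```text
[511.   71.6  86. ] len 47.7 dir 0.033 w 15.0
pos [511.1  72.8 158.8] tilt 0.01 jaw 1.617 j6 -1.98 w 38.6 t 40.88
 turn units 0.0105 total; per10.7deg rows 1
 shift after turn [ 0.0005 -0.0041  0.3142]  shift in current axes [ 0.0006 -0.0041  0.3142] rows 2
```

Request:
drive_tool([
  [-0.1, [-0.002, -0.004, 0.12], 0.008],
  [-0.1, [0, 0, 0.12], 0],
  [-0.1, [0, 0, 0.072], 0],
  [-0.1, [0, 0, 0.0], 0],
  [-1, [0, 0, 0], 0],
  [-1, [0, 0, 0], 0],
  [-1, [0, 0, 0], 0],
  [-1, [0, 0, 0], 0],
])

```text
clock: 41.88
position: [511.5, 71.7, 66.4]
ee_rot: [-0.015, 1.0, 0.0, 0.001]
contact_force: [-0.4, 0.5, 3.5]
gripper_width: 15.3
```

```bash
python3 - <<'E'
from h import *
plan([480.5,-154.3,205],1.29)
E
```

```text
pos [511.5  71.7  66.4] tilt 0.12 jaw 1.602 j6 -1.99 w 15.3 t 41.88
 turn units 0.1559 total; per10.7deg rows 2
 shift after turn [-0.1104 -0.7521 -0.4626]  shift in current axes [ 0.1256 -0.7497 -0.4626] rows 5
```

Request:
drive_tool([
  [-1, [0, 0, -0.15], 0],
  [-1, [0, 0, -0.15], 0],
  [-1, [0, 0, -0.16], 0.075],
  [-1, [0, 0, 0], 0.0809],
  [-1, [-0.022, -0.15, 0], 0],
  [-1, [-0.022, -0.15, 0], 0],
  [-1, [-0.022, -0.15, 0], 0],
  [-1, [-0.022, -0.15, 0], 0],
  [-1, [-0.022, -0.152, 0], 0],
  [-1, [0, 0, 0.08], 0],
  [-1, [0, 0, 0.08], 0],
  [-1, [0, 0, 0.033], 0],
  [-1, [0, 0, 0], 0],
  [-1, [0, 0, 0], 0],
  [-1, [0, 0, 0], 0],
])

```text
clock: 43.75
position: [480.5, -154.3, 146.5]
ee_rot: [0.14, 0.99, 0.0, 0.001]
contact_force: [-0.6, 0.1, -0.3]
gripper_width: 14.9
```

```bash
python3 - <<'E'
from h import *
plan([480.5,-154.3,145],1.29)
c,im=shot('wrist','w18')
cv2.imwrite('pics/w18a.png',cv2.resize(im[150:270,240:400],None,fx=4.8,fy=4.8,interpolation=cv2.INTER_CUBIC))
E
```

```text
pos [ 480.5 -154.3  146.5] tilt 0.11 jaw 1.29 j6 -1.86 w 14.9 t 43.75
 turn units 0.0 total; per10.7deg rows 1
 shift after turn [ 0.0001 -0.0001  0.0051]  shift in current axes [ 0.0001 -0.0001  0.0051] rows 1
```

View pics/w18a.png

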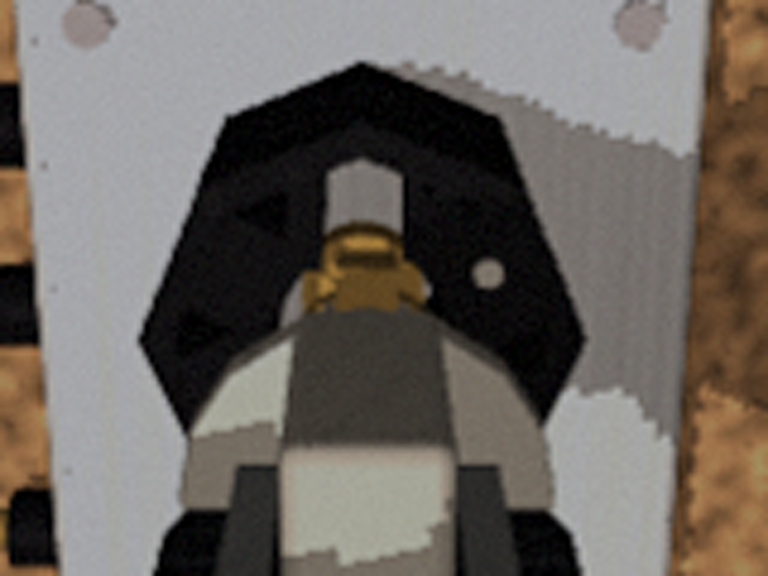

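```bash
python3 - <<'E'
from h import *
align('w18',(240,150),4.8,[(140,340),(584,340)],[(326,205),(404,205)],(488,273),[(335,248),(400,248)],[(282,446),(456,446)],60.4)
E
```

```text
oct mid [0.61 0.94] span [2.00e-02 6.61e+01]
slot y 1.38
centre from pip 0.48 0.82
lug [1.02 1.72] w 8.6
wing [1.62 1.77] w 15.0
```

Request:
drive_tool([
  [-1, [-0.0022, -0.002, 0.02], 0],
  [-1, [0, 0, 0.02], 0],
  [-1, [0, 0, 0.02], 0],
  [-1, [0, 0, 0.02], 0],
  [-1, [0, 0, 0], 0],
])

```text
clock: 44.42
position: [480.0, -155.2, 120.9]
ee_rot: [0.14, 0.99, -0.0, -0.001]
contact_force: [0.3, -0.3, -0.9]
gripper_width: 15.4
```

Request:
drive_tool([
  [-1, [0, 0, 0.02], 0],
  [-1, [0, 0, 0.02], 0],
  [-1, [0, 0, 0.02], 0],
  [-1, [0, 0, 0.008], 0],
  [-1, [0, 0, 0], 0],
  [-1, [0, 0, 0], 0],
])

```text
clock: 45.18
position: [481.1, -155.4, 103.6]
ee_rot: [0.139, 0.99, -0.0, 0.001]
contact_force: [-3.8, 1.2, 15.0]
gripper_width: 14.8
```

Request:
drive_tool([
  [-1, [0, -0.0003, -0.002], 0.075],
  [-1, [0, -0.0003, 0], 0.075],
  [-1, [0, -0.0003, 0], 0.075],
  [-1, [0, -0.0003, 0], 0.075],
  [-1, [0, -0.0003, 0], 0.075],
  [-1, [0, -0.0003, 0], 0.075],
  [-1, [0, -0.0003, 0], 0.075],
  [-1, [0, 0, 0], 0.003],
  [-1, [0, 0, 0], 0],
])

```text
clock: 46.3
position: [481.5, -156.3, 104.5]
ee_rot: [0.619, 0.785, 0.0, 0.002]
contact_force: [-3.9, -0.9, 14.7]
gripper_width: 15.4
```

```bash
python3 - <<'E'
from h import *
plan([562,-178,113],0.24); s=read_state(); print(s['contact_force'],s['wrist_torque'])
E
```

```text
pos [ 481.5 -156.3  104.5] tilt 0.24 jaw 0.235 j6 -2.92 w 15.4 t 46.3
 turn units -0.0025 total; per10.7deg rows 1
 shift after turn [-0.1341  0.2436 -0.0271]  shift in current axes [-0.1329  0.2442 -0.0271] rows 2
[-3.92778864 -0.91468317 14.6853751 ] [-0.03487063  0.9921025  -0.05623925]
```

Request:
drive_tool([
  [-1, [0, 0, -0.015], 0],
  [-1, [0, 0, -0.015], 0],
  [-1, [0, 0, -0.012], 0],
  [-1, [0, 0, 0], 0],
  [-0.1, [0, 0, 0], 0],
  [-0.1, [0, 0, 0], 0],
  [-0.1, [0, 0, 0], 0],
  [-0.1, [0, 0, -0.1], 0],
  [-0.1, [0, 0, -0.15], 0],
  [-0.1, [0, 0, -0.15], 0],
  [-0.1, [0.15, 0, -0.05], 0],
  [-0.1, [0.1, 0.1, 0], 0],
  [-0.1, [0, 0.1, 0], 0],
  [-0.1, [0, 0, 0], 0],
  [-0.1, [0, 0, 0], 0],
])

```text
clock: 48.18
position: [520.3, -68.8, 249.1]
ee_rot: [0.62, 0.785, -0.0, -0.001]
contact_force: [-0.3, -0.0, -0.1]
gripper_width: 38.9
```

```bash
python3 - <<'E'
from h import *
plan([562,-178,113],0.24)
c,im=shot('wrist','w19')
shot('top','t19')
E
```

```text
pos [520.3 -68.8 249.1] tilt 0.07 jaw 0.234 j6 -3.09 w 38.9 t 48.17
 turn units -0.0032 total; per10.7deg rows 1
 shift after turn [-0.3867  0.0489  0.4533]  shift in current axes [-0.3864  0.0514  0.4533] rows 3
```

View pics/w19.png

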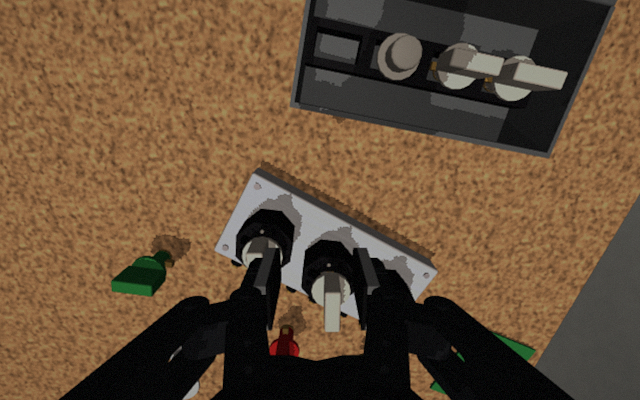

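View pics/t19.png

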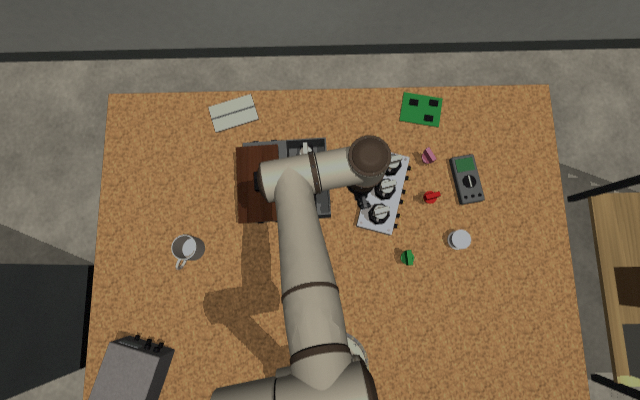

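```bash
python3 - <<'E'
from h import *
plan([500,60,330],1.617)
E
```

```text
pos [520.2 -69.1 249.3] tilt 0.04 jaw 0.233 j6 -3.09 w 38.5 t 48.27
 turn units -0.692 total; per10.7deg rows 8
 shift after turn [ 0.0476  0.4331 -0.2688]  shift in current axes [ 0.4344  0.0337 -0.2688] rows 3
```

Request:
drive_tool([
  [-0.1, [0, 0, -0.03], -0.086],
  [-0.1, [0, 0, -0.03], -0.086],
  [-0.1, [0, 0, -0.03], -0.086],
  [-0.1, [0, 0, -0.03], -0.086],
  [-0.1, [0, 0, -0.03], -0.087],
  [-0.1, [0, 0, -0.03], -0.087],
  [-0.1, [0, 0, -0.03], -0.087],
  [-0.1, [0, 0, -0.03], -0.087],
  [-0.1, [0.016, 0.145, -0.01], 0],
  [-0.1, [0.016, 0.145, -0.01], 0],
  [-0.1, [0.016, 0.143, -0.01], 0],
  [-0.1, [0, 0, 0], 0],
  [-0.1, [0, 0, 0], 0],
  [-0.1, [0, 0, 0], 0],
])

```text
clock: 50.02
position: [500.4, 59.3, 330.4]
ee_rot: [-0.023, 1.0, -0.0, -0.0]
contact_force: [-0.2, -0.4, 0.6]
gripper_width: 38.4
```

```bash
python3 - <<'E'
from h import *
plan([500,60,330],1.617)
c,im=shot('wrist','w20')
cv2.imwrite('pics/w20a.png',cv2.resize(im[90:290,60:240],None,fx=3,fy=3,interpolation=cv2.INTER_CUBIC))
E
```

```text
pos [500.4  59.3 330.4] tilt 0.02 jaw 1.616 j6 -1.97 w 38.4 t 50.02
 turn units -0.0005 total; per10.7deg rows 1
 shift after turn [0.0013 0.0023 0.0012]  shift in current axes [0.0013 0.0023 0.0012] rows 1
```

View pics/w20.png

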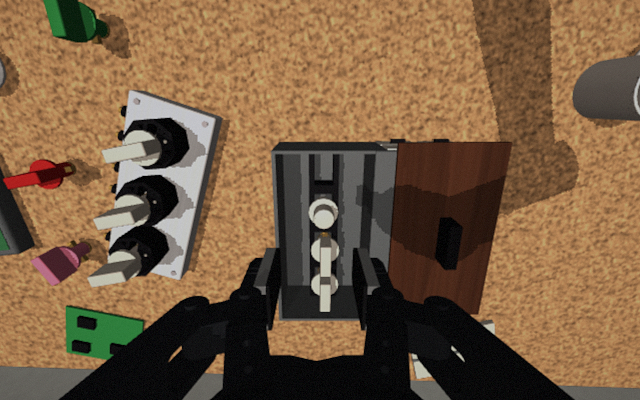

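View pics/w20a.png

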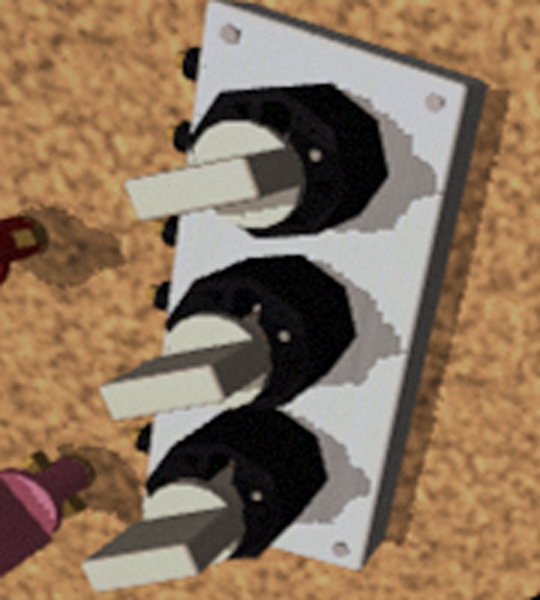

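```bash
python3 - <<'E'
from h import *
c,im=load('w20')
cv2.imwrite('pics/w20b.png',cv2.resize(im[130:330,370:530],None,fx=3,fy=3,interpolation=cv2.INTER_CUBIC))
E
```

```text
(no output)
```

View pics/w20b.png

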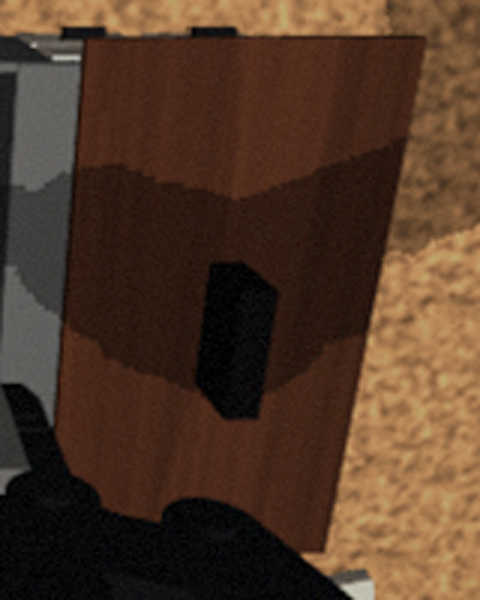

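```bash
python3 - <<'E'
from h import *
c,im=load('w20')
f=lambda u,z:ray(c,(370+u[0]/3,130+u[1]/3),z)
TL=f((85,38),98);TR=f((426,38),98);BR=f((325,552),98);L=f((55,420),98)
print(TL,TR,BR,np.linalg.norm(TR-TL),np.linalg.norm(BR-TR))
print('yaw',np.arctan2(*(BR-TR)[1::-1]),np.arctan2(*(L-TL)[1::-1]),np.arctan2(*(TR-TL)[1::-1])-np.pi/2)
print('centre',(TL+BR)/2)
Q=q(c,[(245,292),(278,292),(259,418),(226,418)],132,(370,130),3)
# case frame
C0=np.array([602.9,75.9]); y=.046; e=np.array([-np.sin(y),np.cos(y)]);ex=np.array([np.cos(y),np.sin(y)])
o=C0+62.5*e; print('seam origin',o)
for P in ((TL+BR)/2,Q): d=P[:2]-o; print('case xy',d@ex,d@e)
E
```

```text
[460.99485521 157.91457079  98.        ] [454.7495946  294.94216231  98.        ] [703.51092559 308.56882956  98.        ] 137.16983676950866 249.13427274567093
yaw 0.054723385317277703 0.05338044557655347 0.045545146325706165
centre [582.2528904  233.24170017  98.        ]
[582.6 234.  132. ] len 57.5 dir 0.056 w 13.2
seam origin [600.02601381 138.33388666]
case xy -13.390102834364608 95.62469413351876
case xy -13.006499624908985 96.32333744717086
```

```bash
python3 - <<'E'
from h import *
plan([582.5,234,170],1.622)
E
```

```text
pos [500.5  59.3 330.3] tilt 0.01 jaw 1.616 j6 -1.97 w 38.2 t 50.08
 turn units -0.003 total; per10.7deg rows 1
 shift after turn [-0.3029  0.5675  0.5343]  shift in current axes [-0.2994  0.5693  0.5343] rows 5
```

Request:
drive_tool([
  [-0.1, [-0.06, 0.1135, 0.1], -0.003],
  [-0.1, [-0.06, 0.1135, 0.1], 0],
  [-0.1, [-0.06, 0.1135, 0.1], 0],
  [-0.1, [-0.06, 0.1135, 0.1], 0],
  [-0.1, [-0.062, 0.1135, 0.1], 0],
  [-0.1, [0, 0, 0.034], 0],
  [-0.1, [0, 0, 0], 0],
  [-0.1, [0, 0, 0], 0],
  [-0.1, [0, 0, 0], 0],
])

```text
clock: 51.2
position: [582.6, 234.5, 171.9]
ee_rot: [-0.026, 1.0, 0.001, 0.001]
contact_force: [-0.4, 0.5, 0.6]
gripper_width: 38.7
```

```bash
python3 - <<'E'
from h import *
plan([582.5,234,113],1.622)
c,im=shot('wrist','w21')
E
```

```text
pos [582.6 234.5 171.9] tilt 0.15 jaw 1.623 j6 -2.16 w 38.7 t 51.2
 turn units 0.0004 total; per10.7deg rows 1
 shift after turn [ 0.001  -0.0018  0.1962]  shift in current axes [ 0.001  -0.0018  0.1962] rows 1
```

View pics/w21.png

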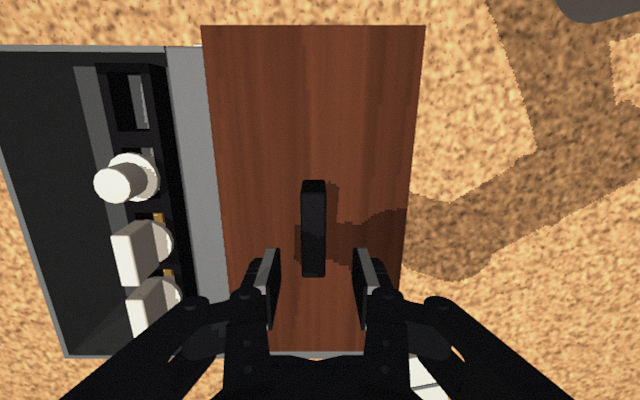

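Request:
drive_tool([
  [-0.1, [0, -0.002, 0.1], 0],
  [-0.1, [0, 0, 0.09], 0],
  [-0.1, [0, 0, 0.005], 0],
  [-0.1, [0, 0, 0], 0],
  [-1, [0, 0, 0], 0],
  [-1, [0, 0, 0], 0],
  [-1, [0, 0, 0], 0],
  [-1, [0, 0, 0], 0],
])

```text
clock: 52.25
position: [583.1, 234.5, 113.6]
ee_rot: [-0.027, 1.0, 0.0, 0.001]
contact_force: [-0.8, -1.7, 5.7]
gripper_width: 15.3
```

```bash
python3 - <<'E'
from h import *
print(read_state()['contact_force'])
plan([597.5,234.3,113],1.617)
plan([605,77,113],1.617)
E
```

```text
[-0.76703481 -1.7082102   5.67034162]
pos [583.1 234.5 113.6] tilt 0.15 jaw 1.624 j6 -2.16 w 15.3 t 52.25
 turn units 0.0036 total; per10.7deg rows 1
 shift after turn [-0.048  -0.003   0.0022]  shift in current axes [-0.048  -0.0034  0.0022] rows 1
pos [583.1 234.5 113.6] tilt 0.15 jaw 1.624 j6 -2.16 w 15.3 t 52.25
 turn units 0.0036 total; per10.7deg rows 1
 shift after turn [-0.0487 -0.5279  0.0019]  shift in current axes [-0.045  -0.5283  0.0019] rows 3
```

Request:
drive_tool([
  [-1, [-0.024, 0, 0], 0.0036],
  [-1, [-0.025, 0, 0], 0],
  [-1, [0, -0.03, 0], 0],
  [-1, [0, -0.06, 0], 0],
  [-1, [0, -0.07, 0], 0],
  [-1, [0, -0.07, 0], 0],
  [-1, [0, -0.07, 0], 0],
  [-1, [0, -0.07, 0], 0],
  [-1, [0, -0.07, 0], 0],
  [-1, [0, -0.06, 0], 0],
  [-1, [0, -0.028, 0], 0],
  [-1, [0, 0, 0], 0],
  [-1, [0, 0, 0], 0],
  [-1, [0, 0, 0], 0],
])

```text
clock: 54.0
position: [605.7, 80.9, 113.6]
ee_rot: [-0.023, 1.0, 0.003, 0.003]
contact_force: [-3.3, 12.4, 6.3]
gripper_width: 15.1
```

Request:
drive_tool([
  [-1, [0, -0.01, 0], 0],
  [-1, [0, 0, 0], 0],
  [-1, [0, 0, 0], 0],
  [-0.1, [0, 0, 0], 0],
  [-0.1, [0, 0, 0], 0],
  [-0.1, [0, 0, 0], 0],
  [-0.1, [0, 0, -0.1], 0],
  [-0.1, [0, 0, -0.15], 0],
  [-0.1, [0, 0, -0.2], 0],
  [-0.1, [0.18, -0.03, -0.1], 0],
  [-0.1, [0.18, -0.03, -0.1], 0],
  [-0.1, [0, 0, 0], 0],
  [-0.1, [0, 0, 0], 0],
  [-0.1, [0, 0, 0], 0],
])

```text
clock: 55.75
position: [497.7, 50.9, 305.2]
ee_rot: [-0.022, 1.0, -0.0, -0.001]
contact_force: [0.7, -0.1, 0.2]
gripper_width: 38.5
```

```bash
python3 - <<'E'
from h import *
plan([582.5,234,113],1.622)
c,im=shot('wrist','w22')
cv2.imwrite('pics/w22a.png',cv2.resize(im[110:330,240:500],None,fx=2.7,fy=2.7,interpolation=cv2.INTER_CUBIC))
shot('scene','s22')
E
```

```text
pos [497.7  50.9 305.2] tilt 0.16 jaw 1.616 j6 -1.95 w 38.5 t 55.75
 turn units -0.0031 total; per10.7deg rows 1
 shift after turn [-0.3154  0.5956  0.6394]  shift in current axes [-0.3117  0.5975  0.6394] rows 5
```

View pics/w22.png

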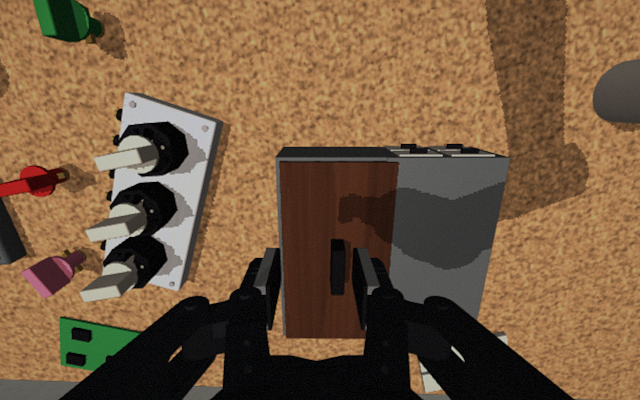

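View pics/w22a.png

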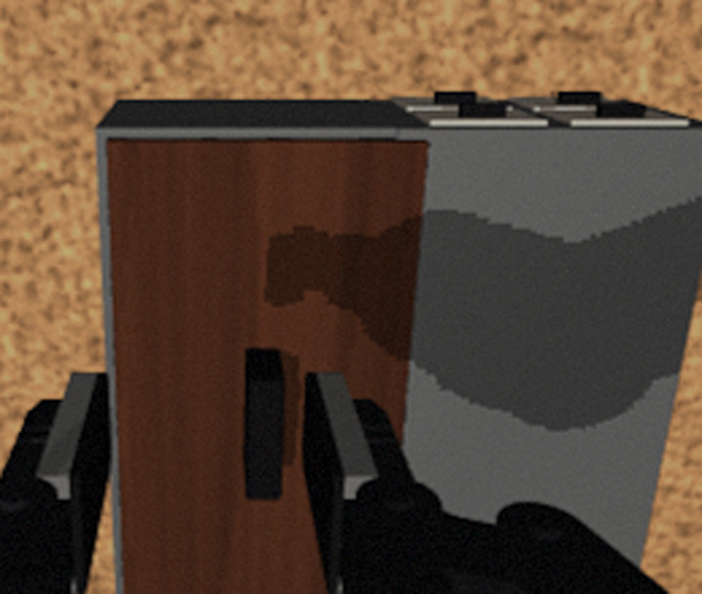

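View pics/s22.png

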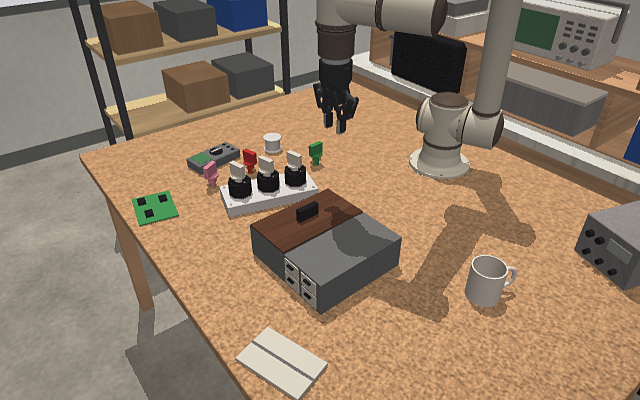

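```bash
python3 - <<'E'
from h import *
a=cv2.imread('pics/scene0.png');b=cv2.imread('pics/s22.png')
cv2.imwrite('pics/cmp.png',np.hstack([cv2.resize(x[135:215,200:330],None,fx=3,fy=4,interpolation=cv2.INTER_CUBIC) for x in (a,b)]))
d=cv2.absdiff(a,b).max(2)[140:215,215:320]; print((d>60).sum())
c,_=load('w22')
f=lambda u,z:ray(c,(240+u[0]/2.7,110+u[1]/2.7),z)
TL=f((107,140),98);TR=f((428,141),98);L=f((122,560),98);Q=[f(u,132) for u in [(246,378),(282,376),(283,497),(247,499)]]
bar=sum(Q)/4; rim=f((97,130),92)
y=.046; e=np.array([-np.sin(y),np.cos(y)]);ex=np.array([np.cos(y),np.sin(y)])
print('yaw',np.arctan2(*(L-TL)[1::-1]),'bar',bar)
print('cover corner from case corner', (TL-rim)[:2]@ex,(TL-rim)[:2]@e,'-> cover case x,y',-128+(TL-rim)[:2]@ex+126,-130+(TL-rim)[:2]@e+69)
E
```

```text
1004
yaw 0.04219847452156545 bar [603.80382437  82.22275773 132.        ]
cover corner from case corner 3.2251459155726194 4.884975385585925 -> cover case x,y 1.2251459155726252 -56.11502461441407
```

View pics/cmp.png

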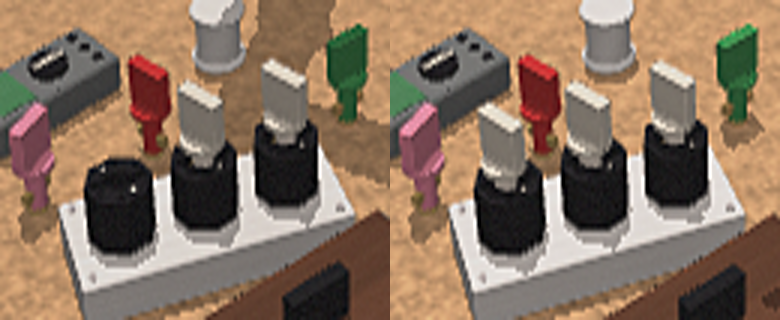

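```bash
python3 -c "
from bench import *
print(job_done()); print(read_state()['clock'])"
```

```text
the job is handed in; nothing more can be done
None
the job is handed in; nothing more can be done
```

I changed the fuses and handed the job in at about 56 s on the robot's clock. No verdict is reported, so what follows is from my own checks.

**What I did**
- I slid the cover onto the deck. It uncovered three spares and the plug, so every pocket was full. The fuse box had two spent carriers and one empty holder.
- I fitted a spare in the empty holder first. Each spent carrier then went into the pocket just emptied, and the next spare took its holder. All three spares are now in holders and both spent carriers stand in pockets.
- I left the plug where it was and slid the cover back.

**Last checks**
- **Spares:** in the final scene picture all three wings have the same height and angle as the spent carriers had when locked. Each turned about 60° at 13–15 N of press. The first two rose about 9–10 mm into the notch; I took no separate reading for the third.
- **Spent carriers:** both met the pocket floor when set down, and looked upright in the last views before the cover closed. The cover hides them now.
- **Cover:** flat, at about case x = +1 mm and y = −56 mm (allowed −80.5 to −44.5), and less than 0.01 rad off square.
- **Bystanders and look-alikes:** nothing looks moved in the final pictures.

**Did not agree**
- The cover was knocked to about case (−13, +96) mm while the arm was at the fuse box. I measured it again there before sliding it back.
- Sizes measured with the wrist camera came out 1–3% small, with 1–2 mm offsets. I lined up each fit by comparing lug and slot in the same picture.
- The cover stopped about 6 mm short of centre because of friction. I left it, as it is within tolerance.

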